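# Clear the specimen case and hold its lid open

## Robot

A 6-joint arm with a two-finger parallel gripper is mounted at the origin on the work surface. World frame = base frame: x ahead of the robot, y to its left, z up, the work surface at z = 0. Lengths are in m, angles in degrees, forces in N, time in s.
With the tool pointing down it reaches from about 0.3 to 0.75 m from the base axis. Payload 8.5 kg.
Tool frame: the origin (TCP) lies midway between the tips of the shut fingers; the grasp point (between the pads) lies 19 mm behind it; y points along the fingers, z is the direction in which the jaws open and shut, and the axes are right-handed (so a half turn about y gives the same grasp; the last joint's range is limited). The gripper opens to 85 mm and grips with 20 to 120 N. Pads are 22 mm wide; open, the fingers measure 114 mm over their backs; the gripper's body (76 mm by 85 mm) begins 54 mm behind the grasp point. The pads swing forward as they close: fully open they stand 13 mm farther back than shut.
Start: joints at [52.065, 21.807, 74.336, -0, 83.858, -12.336], TCP at [0.238, 0.496, 0.231] pointing down, gripper open.
Joint ranges: [-178.18, 178.18], [-50.72, 133.34], [12.68, 142.11], [-81.47, 261.47], [9.98, 163.14], [-165.26, 165.26]. Speed limits (degrees/s): [136.94, 136.94, 180, 180, 180, 180].

## Interface

Orientations are given as a 3x3 rotation matrix whose columns are the frame's x, y, z axes.
In Python, from rig import status, imaging, job gives the robot as it stands. The module is installed in compiled form; this text tells all that it offers.
- The arm moves only by the tool jog_arm, never from a script. Its argument "rows" is a list of rows, each an object of numbers: "hand": the opening, from 0 (shut) to 1 (fully open); "dx", "dy", "dz": the shift along the tool's x, y, z in cm; "ax", "ay", "az": the turn, a rotation vector about the tool's x, y, z in degrees. In form: [{"hand": .., "dx": .., "dy": .., "dz": .., "ax": .., "ay": .., "az": ..}, ...]. A call has exactly 5 rows; each row shifts and turns the commanded pose from where the row before left it, along the tool's axes as they then stand; what a row does not reach is not made up. A row lasts 1/12 s, in which the tool goes at most 41.7 mm and 7.16 degrees, less where a joint would pass 70% of its speed; a pose out of reach is approached as far as the arm can. A call is refused whole if a number of a shift passes 4.17 or a number of a turn 7.16, either way. A call with a gripper value outside its range is refused whole. The fingers move at their own pace and stop on an object; "newtons" is the grip in N (left out, the last holds). Time passes only in rows, so rows that do not move let the fingers close, or fill a call up. It gives the time, the measured TCP pose, the force and the opening at its end, in the units of the state.
- status.observe(): the state, without advancing time (a new reading comes with each control period).
- imaging.get_image(name): name is "scene" or "top" or "wrist"; returns the picture (480x640x3 uint8, red, green, blue); there is no depth.
- imaging.camera_model(name): a dict with "K" (3x3 intrinsics, pixels), "position" and "rotation" of the camera in the world; the wrist camera has in their place "tool_from_camera" (4x4, takes a point from camera to tool coordinates, whose origin is the TCP and whose axes are the tool frame's). Camera axes: x right, y down, z forward; pixel columns grow to the right and rows downward; lengths in m; the calibration is good to about 2 mm. The wrist camera is an equidistant fisheye: a pixel r from the principal point sees the ray r / f radians off the axis. A picture is of the moment at which its call begins: read the wrist's pose just before it. camera_model takes no time and is no camera call.
- job.close_job(): hands the job in, once; it reports no verdict.
The state is a dict: "time_s": time; "q": joint angles; "qvel": joint speeds; "joint_efforts": joint torques, N m; "position": TCP position; "tool_rot": TCP orientation; "ft_force": force on the tool from outside, world axes, zero at the start; "wrist_torque": the same for the moment, N m; "grip_width": finger opening in m.
Only numpy, scipy, OpenCV 4.12 (cv2) and the standard library are available. Lean on these libraries where they do the work, as an engineer would, in place of code of your own. Each camera call takes 0.05 s, during which the arm holds its last target.

## Task

A small square amber bottle has toppled onto the lid of the green specimen case: stand it upright, in the middle of the round cork mat, and let go of it there without dropping it. Then open the case's lid, which falls shut by itself, to 60 degrees and hold it there with the gripper so that the fossil can be looked at: finish still holding the lid, never let it slam, and leave the rock, the jar and the brush alone.

Things in the scene. Friction and masses are not known exactly. Their poses are not given: they have to be found in the camera images.
- case: Open-topped green plastic tub, 180 (x) x 220 (y) x 75 (z) mm, fixed to the bench. Origin: centre of its underside. Its front (-x side) faces roughly towards the robot; its lid is hinged along the top of its far (+x) side. A dark foam bed with a grey fossil slab fills the lower part inside (up to 55 mm above the bench). Placed on the left or on the right, turned up to about 15 degrees.
- lid (a joint): Opening angle of the lid in rad: 0 closed (lid level), growing as the front edge rises; 60 degrees = 1.047; stop at 1.35. The lid is a flat grey plate 190 (hinge to front edge) x 230 x 8 mm, about 0.5 kg, top face 83.5 mm above the bench when closed; it swings freely and falls shut from any angle unless held.
- lid_tab (a point): Centre of the yellow lifting tab that stands forward from the middle of the lid's front edge: a flat tongue 10 mm thick, 40 mm wide (along the hinge), reaching 45 mm forward of the lid's front edge. This point is 26 mm forward of that edge, 31 mm in front of the tub's front wall, 211 mm from the hinge axis and 80.5 mm above the bench when closed. There is free space below the tab. Its axes turn with the lid; closed, they are parallel to the case's.
- lid_hinge (a point): Middle of the lid's hinge axis, 75.5 mm above the bench at the far top edge of the tub. The hinge axis is this frame's y axis (case y).
- bottle: Square amber glass bottle with a paper label and a round black cap, about 0.15 kg: body 36 x 36 mm in section and 80 mm tall, cap 26 mm in diameter, 106 mm tall in all. Origin: centre of its base; its z axis runs from the base to the cap. At the start it lies flat on one side on the closed lid, its axis 18 mm above the lid's top face, its cap pointing roughly towards the robot (within about 25 degrees of the case's front direction).
- mat_top (a point): Centre of the top face of a round cork mat, 120 mm in diameter and 4 mm thick, fixed on the bench on the side away from the case.
- rock: Bystander: grey stone fragment, 70 x 50 x 40 mm, loose on the bench in front. Origin: centre of its underside.
- jar: Bystander: clear jar with a black screw cap, 68 mm in diameter, 95 mm tall, standing loose on the left of the bench. Origin: centre of its underside.
- brush: Bystander: brush with a yellow handle, lying loose on the right of the bench, about 200 mm long. Origin: its underside near its middle.
There are look-alikes about, which are no part of the job. What is meant by the bottle is not blue or purple, and is the larger of those in its own colour.

How it is judged (in metres and radians):
On the way:
1. the bottle stands upright on the cork mat, released, with the lid still shut (angle between bottle's own z axis and vertical below 0.12 rad and horizontal distance between bottle and mat_top below 0.042 m and z of bottle in the frame of mat_top between -0.004 and 0.005 m and contact force between the fingers and bottle below 0.1 N and linear speed of bottle below 0.05 m/s and value of joint lid below 0.1 rad), for 0.3 s.
At the end, for the whole second after the job is handed in: The bottle stands released and at rest on the mat, within 7 degrees of upright and 42 mm of the mat's centre; the lid stands still at 60 degrees, give or take 7 (0.927 to 1.167 rad), held by the fingers (over 0.3 N); no loose thing touches case or lid (angle between bottle's own z axis and vertical below 0.12 rad and horizontal distance between bottle and mat_top below 0.042 m and z of bottle in the frame of mat_top between -0.004 and 0.005 m and contact force between the fingers and bottle below 0.1 N and linear speed of bottle below 0.05 m/s and value of joint lid between 0.927 and 1.167 rad and velocity of joint lid between -0.08 and 0.08 rad/s and contact force between the fingers and case above 0.3 N and contact force between each of bottle, rock, jar, brush and case below 0.05 N); the arm keeps its last pose, push and grip.
It fails at once if the lid is lifted while the bottle is still on it (value of joint lid above 0.12 rad and contact force between bottle and case above 0.1 N).
It fails at once if the bottle is dropped (moving faster than 0.7 m/s out of the gripper) (linear speed of bottle above 0.7 m/s and contact force between the fingers and bottle below 0.05 N).
It fails at once if the lid slams (falls faster than 2.5 rad/s) (velocity of joint lid below -2.5 rad/s).
It fails at once if the rock, the jar or the brush is moved more than 30 mm (distance of any of rock, jar, brush from where it was at the start of the episode above 0.03 m).
It also fails if it takes over 64 s, if anything falls off the work surface, if the arm or the gripper's body presses on something with over 40 N, if the wrist force passes 120 N, or if a joint passes its speed limit or range.

## Working session

There is one attempt and no reset: what is moved stays moved. The work goes in short steps, Python scripts to look and compute and a tool call to move; the robot and the scene stay as the last step left them, time stands still between calls to the robot, and variables do not carry over. Pictures are saved under pics/ and viewed, and the job is handed in when it is done.

Besides the shell and the picture viewer there is one more tool, called after "Call:" as name(argument=value, ...) on one line, values as JSON. jog_arm: Moves the arm, as the interface text tells. Its arguments: {"type":"object","properties":{"rows":{"type":"array"},"newtons":{"type":"number"}},"required":["rows"]}

```bash
mkdir -p pics
python3 - <<'E'
from rig import status, imaging
import cv2,numpy as np
s=status.observe()
for k,v in s.items(): print(k,np.round(v,4).tolist())
for n in ["scene","top","wrist"]:
    m=imaging.camera_model(n)
    for k,v in m.items(): print(n,k,np.round(v,4).tolist() if not isinstance(v,str) else v)
for n in ["scene","top"]:
    cv2.imwrite(f"pics/{n}0.png",imaging.get_image(n)[:,:,::-1])
E
```

```text
time_s 0.0
q [52.0646, 21.8426, 74.3843, 0.0003, 83.8596, -12.3357]
qvel [0.0403, -0.0497, -0.0123, -0.0213, 0.0123, -0.0739]
joint_efforts [0.0009, -44.8478, -23.1275, -0.0001, 0.0049, 0.0]
position [0.2375, 0.4958, 0.2307]
tool_rot [[0.9018, -0.0009, 0.4321], [-0.4321, -0.0012, 0.9018], [-0.0003, -1.0, -0.0015]]
ft_force [-0.631, 0.9748, 0.0042]
wrist_torque [0.0489, 0.0147, -0.0665]
grip_width 0.0853
scene K [[600.8515, 0.0, 320.9143], [0.0, 600.8515, 243.1886], [0.0, 0.0, 1.0]]
scene position [1.1426, -0.621, 1.2508]
scene rotation [[0.7588, 0.5301, -0.3784], [0.6513, -0.6119, 0.4488], [0.0064, -0.587, -0.8095]]
top K [[608.607, 0.0, 327.7693], [0.0, 608.607, 233.5747], [0.0, 0.0, 1.0]]
top position [0.4482, 0.0066, 1.8282]
top rotation [[0.0208, -0.9941, 0.1066], [-0.9997, -0.0216, -0.0062], [0.0085, -0.1064, -0.9943]]
wrist K [[371.6483, 0.0, 322.7409], [0.0, 371.6483, 236.5976], [0.0, 0.0, 1.0]]
wrist tool_from_camera [[0.0001, 0.9512, 0.3084, -0.0787], [-0.0004, -0.3084, 0.9512, -0.1431], [1.0, -0.0003, 0.0003, -0.0001], [0.0, 0.0, 0.0, 1.0]]
```

View pics/top0.png

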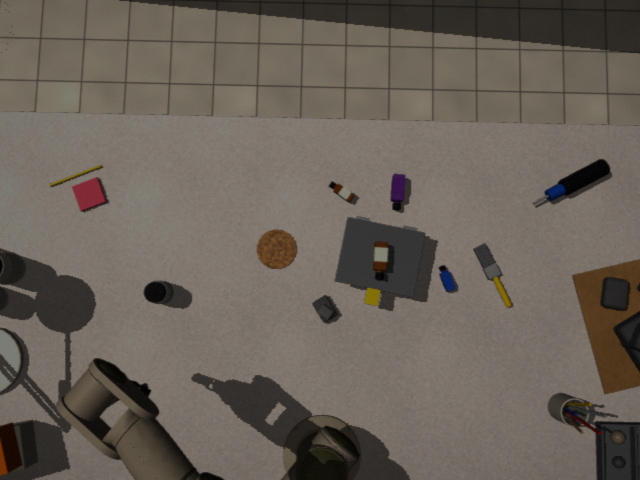

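View pics/scene0.png

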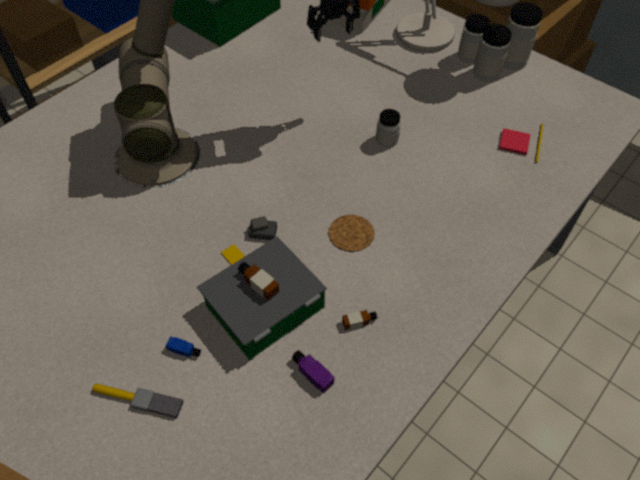

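```bash
cat > h.py <<'E'
import cv2,numpy as np
from rig import imaging,status
def ray(name,uv):
    m=imaging.camera_model(name);K=np.array(m["K"]);R=np.array(m["rotation"])
    d=np.linalg.inv(K)@np.array([uv[0],uv[1],1.]);return np.array(m["position"]),R@d
def onz(name,uv,z):
    p,d=ray(name,uv);return p+d*(z-p[2])/d[2]
def proj(name,P):
    m=imaging.camera_model(name);K=np.array(m["K"]);R=np.array(m["rotation"])
    c=R.T@(np.array(P)-np.array(m["position"]));u=K@c;return u[:2]/u[2]
def tri(uvt,uvs):
    p,d=ray("top",uvt);q,e=ray("scene",uvs)
    d/=np.linalg.norm(d);e/=np.linalg.norm(e)
    A=np.stack([d,-e],1);t=np.linalg.lstsq(A,q-p,rcond=None)[0]
    a=p+d*t[0];b=q+e*t[1];return (a+b)/2,np.linalg.norm(a-b)
E
python3 - <<'E'
import cv2,numpy as np
from h import *
for n,(x0,y0,x1,y1) in {"top":(240,170,450,330),"scene":(180,190,390,360)}.items():
    im=cv2.imread(f"pics/{n}0.png")
    cv2.imwrite(f"pics/{n}0c.png",cv2.resize(im[y0:y1,x0:x1],None,fx=3.5,fy=3.5,interpolation=cv2.INTER_CUBIC))
    hsv=cv2.cvtColor(im,cv2.COLOR_BGR2HSV)
    def comps(mask,lab,amin=25):
        nn,L,st,c=cv2.connectedComponentsWithStats(mask.astype(np.uint8))
        for i in range(1,nn):
            if st[i,4]>amin and x0-5<c[i][0]<x1+5 and y0-5<c[i][1]<y1+5:
                r=cv2.minAreaRect(np.argwhere(L==i)[:,::-1].astype(np.float32))
                print(n,lab,st[i].tolist(),np.round(c[i],1),"rect",np.round(cv2.boxPoints(r),1).tolist())
    H,S,V=[hsv[...,i].astype(int) for i in range(3)]
    comps((H>20)&(H<32)&(S>180)&(V>120),"yellow")
    comps((H<18)&(S>120)&(V>40),"orange")
    comps((S<45)&(V>50)&(V<100),"grey",300)
    comps((S<90)&(V>120)&(H<40)&(cv2.GaussianBlur(im,(1,1),0)[...,0]>0)&False,"x")
E
```

```text
top yellow [365, 288, 15, 18, 199] [372.  296.5] rect [[364.29998779296875, 302.70001220703125], [367.29998779296875, 287.5], [379.79998779296875, 290.0], [376.79998779296875, 305.20001220703125]]
top orange [334, 184, 8, 10, 53] [337.2 188.2] rect [[332.0, 189.0], [338.0, 183.0], [342.5, 187.5], [336.5, 193.5]]
top orange [347, 193, 7, 8, 29] [350.1 197. ] rect [[346.5, 199.6999969482422], [351.20001220703125, 192.8000030517578], [353.8999938964844, 194.60000610351562], [349.29998779296875, 201.5]]
top orange [257, 230, 39, 39, 1189] [276.3 248.9] rect [[257.0, 230.0], [295.0, 230.0], [295.0, 268.0], [257.0, 268.0]]
top orange [375, 242, 13, 6, 65] [381.  244.1] rect [[375.0, 242.0], [387.0, 242.0], [387.0, 247.0], [375.0, 247.0]]
top orange [374, 262, 13, 10, 109] [379.8 265.9] rect [[374.0, 262.0], [386.0, 262.0], [386.0, 271.0], [374.0, 271.0]]
top grey [334, 216, 104, 95, 5640] [385.8 259.3] rect [[330.1000061035156, 298.0], [347.6000061035156, 213.39999389648438], [440.5, 232.6999969482422], [423.0, 317.20001220703125]]
scene yellow [222, 245, 22, 19, 232] [232.5 253.9] rect [[
[... 611 characters left out ...]
75]]
scene orange [361, 311, 10, 11, 77] [365.5 315.8] rect [[361.0, 311.0], [370.0, 311.0], [370.0, 321.0], [361.0, 321.0]]
scene orange [343, 315, 7, 11, 45] [345.5 320.1] rect [[341.3999938964844, 316.20001220703125], [345.8999938964844, 314.70001220703125], [349.0, 324.0], [344.5, 325.5]]
scene grey [197, 216, 129, 128, 6296] [262.1 288.1] rect [[182.89999389648438, 270.29998779296875], [265.5, 208.10000610351562], [327.79998779296875, 290.6000061035156], [245.1999969482422, 352.8999938964844]]
scene grey [183, 300, 66, 73, 1398] [215.2 338.2] rect [[181.5, 315.29998779296875], [203.39999389648438, 299.20001220703125], [249.0, 361.1000061035156], [227.10000610351562, 377.20001220703125]]
```

```bash
ls pics
```

```text
scene0.png
scene0c.png
top0.png
top0c.png
```

View pics/top0c.png

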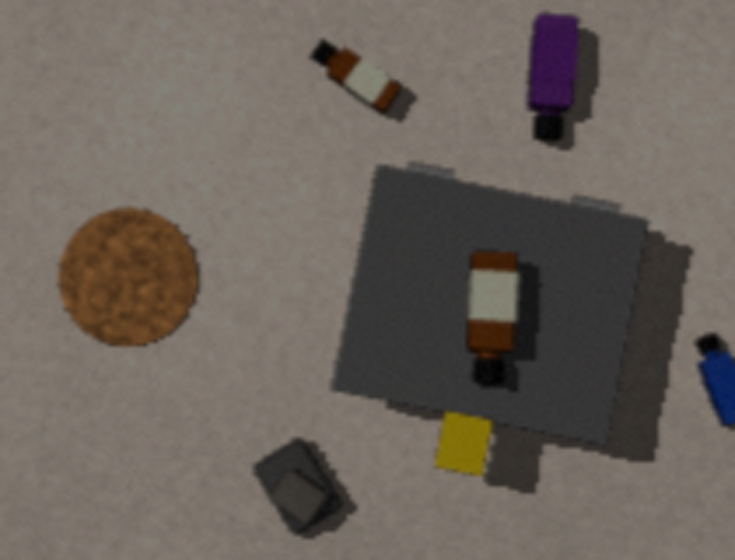

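View pics/scene0c.png

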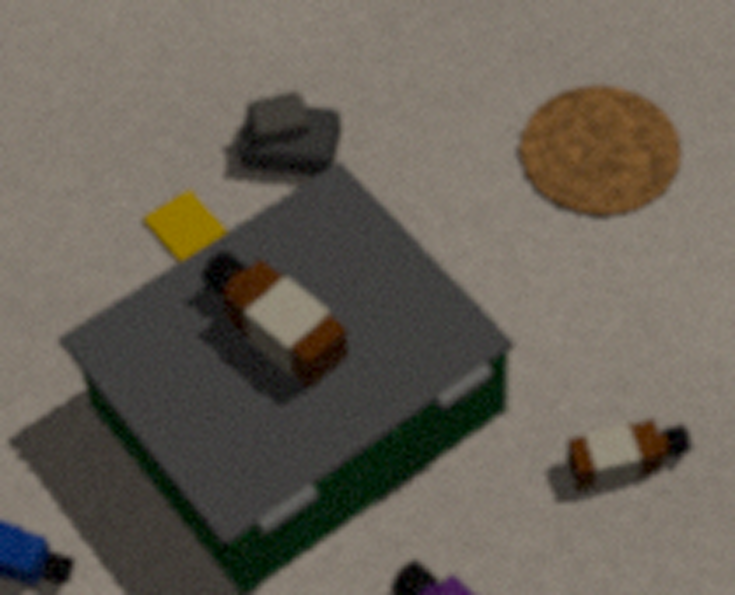

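Run:
```python
from h import *
T=lambda x,y:(240+x/3.5-.36,170+y/3.5-.36)
S=lambda x,y:(180+x/3.5-.36,190+y/3.5-.36)
lt=dict(FL=(377,166),FR=(647,220),NR=(607,443),NL=(333,389));ls=dict(FL=(511,345),FR=(230,542),NR=(62,342),NL=(340,167))
L={}
for k in lt:
    a=onz("top",T(*lt[k]),.0835);b=onz("scene",S(*ls[k]),.0835);p,e=tri(T(*lt[k]),S(*ls[k]))
    print(k,a.round(4),b.round(4),p.round(4),round(e,4));L[k]=(a+b)/2
d=lambda a,b:np.linalg.norm(L[a]-L[b])
print("sides",d('FL','FR'),d('NL','NR'),d('FL','NL'),d('FR','NR'))
for nm,f,pts in (("top",T,[(447,412),(491,418),(482,473),(437,466)]),("scene",S,[(145,220),(187,192),(227,233),(186,262)])):
    P=np.array([onz(nm,f(*p),.0855) for p in pts]);print("tab",nm,P.mean(0).round(4),P.round(4).tolist())
ctr=sum(L.values())/4
ux=(L['FL']+L['FR']-L['NL']-L['NR']);ux/=np.linalg.norm(ux)
uy=(L['FL']+L['NL']-L['FR']-L['NR']);uy/=np.linalg.norm(uy)
print("ctr",ctr,"yaw",np.degrees(np.arctan2(ux[1],ux[0])),np.degrees(np.arctan2(-uy[0],uy[1])))
front=(L['NL']+L['NR'])/2; print("tab pred",front+ux*.026,front-ux*.026)
print("mat",onz("top",(276.3,248.9),.004),onz("scene",(351.1,232.7),.004))
# bottle: top face of body z=.0835+.036
zt=.1195
B=[onz("top",T(*p),zt) for p in [(472,251),(517,251),(513,351),(469,350)]]
print("bot top",np.round(B,4).tolist())
Bs=[onz("scene",S(*p),zt) for p in [(260,262),(226,291),(306,354),(345,333)]]
print("bot scene",np.round(Bs,4).tolist())
print("cap end",onz("top",T(488,385),.1015),onz("scene",S(207,262),.1015))
print("rock",onz("top",T(300,490),.02)); print(onz("top",(157,292),.09))
```

```text
FL [ 0.6844 -0.06    0.0835] [ 0.6876 -0.0629  0.0835] [ 0.6853 -0.0602  0.0777] 0.0001
FR [ 0.6444 -0.2835  0.0835] [ 0.6491 -0.2825  0.0835] [ 0.6461 -0.2827  0.0795] 0.0039
NR [ 0.4607 -0.2516  0.0835] [ 0.4654 -0.2521  0.0835] [ 0.4615 -0.2514  0.0782] 0.0025
NL [ 0.4999 -0.0272  0.0835] [ 0.5051 -0.0305  0.0835] [ 0.5005 -0.027   0.0758] 0.0011
sides 0.22501267227147728 0.22646309091964 0.1863826919233962 0.18635038331863102
tab top [ 0.4589 -0.1349  0.0855] [[0.4831, -0.1205, 0.0855], [0.479, -0.1565, 0.0855], [0.4343, -0.1497, 0.0855], [0.4391, -0.113, 0.0855]]
tab scene [ 0.462  -0.1359  0.0855] [[0.4371, -0.1503, 0.0855], [0.4418, -0.1153, 0.0855], [0.4865, -0.1217, 0.0855], [0.4825, -0.1562, 0.0855]]
ctr [ 0.5745541  -0.15628448  0.0835    ] yaw -9.847775587191741 -10.041411905647173
tab pred [ 0.50836143 -0.14479417  0.0835    ] [ 0.45712762 -0.13590055  0.0835    ]
mat [0.59406306 0.14879052 0.004     ] [0.59715227 0.14706418 0.004     ]
bot top [[0.6121, -0.1364, 0.1195], [0.6129, -0.1727, 0.1195], [0.5323, -0.1703, 0.1195], [0.5323, -0.135, 0.1195]]
bot scene [[0.5379, -0.1385, 0.1195], [0.5372, -0.1687, 0.1195], [0.6085, -0.1694, 0.1195], [0.6164, -0.142, 0.1195]]
cap end [ 0.50521814 -0.15224467  0.1015    ] [ 0.50199411 -0.15357579  0.1015    ]
rock [ 0.41632652 -0.00231857  0.02      ]
[0.4573434  0.47652135 0.09      ]
```

```bash
cat > plan.py <<'E'
import numpy as np,sys,json
from scipy.spatial.transform import Rotation as Rn
def frame(yaw,pitch,flip=True,roll=0):
    """tool pointing at heading yaw, pitch deg below horizontal; flip: tool z to the right of heading (camera up)"""
    a,p=np.radians([yaw,pitch])
    y=np.array([np.cos(p)*np.cos(a),np.cos(p)*np.sin(a),-np.sin(p)])
    z=np.array([np.sin(a),-np.cos(a),0])*(1 if flip else -1)
    return np.stack([np.cross(y,z),y,z],1)
def plan(p0,R0,p1,R1,N,hand,axis_path=None):
    rv=Rn.from_matrix(R0.T@R1).as_rotvec()
    p,R=p0.copy(),R0.copy();rows=[]
    for i in range(1,N+1):
        f=i/N
        pt=p0+(p1-p0)*f;Rt=R0@Rn.from_rotvec(rv*f).as_matrix()
        if axis_path: pt,Rt=axis_path(f)
        d=np.round(R.T@(pt-p)*100,2);w=np.round(np.degrees(Rn.from_matrix(R.T@Rt).as_rotvec()),1)
        rows.append(dict(hand=hand,dx=d[0],dy=d[1],dz=d[2],ax=w[0],ay=w[1],az=w[2]))
        p=p+R@d/100;R=R@Rn.from_rotvec(np.radians(w)).as_matrix()
    print("max step mm",max(np.linalg.norm([r['dx'],r['dy'],r['dz']])*10 for r in rows),"deg",max(np.linalg.norm([r['ax'],r['ay'],r['az']]) for r in rows))
    for i in range(0,N,5):print(json.dumps(rows[i:i+5]).replace(" ","").replace("-0.0,","0,").replace("-0.0}","0}"))
    print("end",p.round(4),R.round(3).tolist())
def go(p1,R1,N,hand):
    from rig import status
    s=status.observe();plan(np.array(s["position"]),np.array(s["tool_rot"]),np.array(p1,float),R1,N,hand)
def log():
    from rig import status
    s=status.observe();open("log.jsonl","a").write(json.dumps({k:np.array(s[k]).tolist() for k in("time_s","q","position","tool_rot")})+"\n");return s
E
python3 - <<'E'
from plan import *
log();go([.43,-.15,.27],frame(0,65),25,1)
E
```

```text
max step mm 27.063259227225387 deg 6.271363488110061
[{"hand":1,"dx":1.81,"dy":-0.15,"dz":-2.0,"ax":1.3,"ay":6.0,"az":0.3},{"hand":1,"dx":2.01,"dy":-0.21,"dz":-1.79,"ax":1.4,"ay":6.1,"az":0.3},{"hand":1,"dx":2.18,"dy":-0.26,"dz":-1.56,"ax":1.3,"ay":6.0,"az":0.3},{"hand":1,"dx":2.34,"dy":-0.31,"dz":-1.32,"ax":1.4,"ay":6.1,"az":0.3},{"hand":1,"dx":2.46,"dy":-0.34,"dz":-1.06,"ax":1.3,"ay":6.0,"az":0.3}]
[{"hand":1,"dx":2.56,"dy":-0.38,"dz":-0.79,"ax":1.3,"ay":6.1,"az":0.3},{"hand":1,"dx":2.62,"dy":-0.41,"dz":-0.5,"ax":1.4,"ay":6.0,"az":0.4},{"hand":1,"dx":2.65,"dy":-0.44,"dz":-0.21,"ax":1.3,"ay":6.1,"az":0.3},{"hand":1,"dx":2.66,"dy":-0.45,"dz":0.08,"ax":1.4,"ay":6.0,"az":0.3},{"hand":1,"dx":2.64,"dy":-0.46,"dz":0.37,"ax":1.3,"ay":6.1,"az":0.3}]
[{"hand":1,"dx":2.58,"dy":-0.46,"dz":0.65,"ax":1.4,"ay":6.0,"az":0.3},{"hand":1,"dx":2.49,"dy":-0.45,"dz":0.94,"ax":1.3,"ay":6.1,"az":0.3},{"hand":1,"dx":2.38,"dy":-0.45,"dz":1.2,"ax":1.3,"ay":6.0,"az":0.3},{"hand":1,"dx":2.23,"dy":-0.42,"dz":1.45,"ax":1.4,"ay":6.1,"az":0.3},{"hand":1,"dx":2.06,"dy":-0.4,"dz":1.7,"ax":1.3,"ay":6.0,"az":0.3}]
[{"hand":1,"dx":1.88,"dy":-0.37,"dz":1.91,"ax":1.4,"ay":6.0,"az":0.3},{"hand":1,"dx":1.66,"dy":-0.33,"dz":2.1,"ax":1.3,"ay":6.1,"az":0.3},{"hand":1,"dx":1.43,"dy":-0.28,"dz":2.27,"ax":1.3,"ay":6.0,"az":0.3},{"hand":1,"dx":1.18,"dy":-0.24,"dz":2.42,"ax":1.4,"ay":6.1,"az":0.4},{"hand":1,"dx":0.91,"dy":-0.19,"dz":2.53,"ax":1.3,"ay":6.0,"az":0.3}]
[{"hand":1,"dx":0.64,"dy":-0.13,"dz":2.62,"ax":1.4,"ay":6.1,"az":0.3},{"hand":1,"dx":0.37,"dy":-0.07,"dz":2.68,"ax":1.3,"ay":6.0,"az":0.3},{"hand":1,"dx":0.07,"dy":-0.01,"dz":2.7,"ax":1.4,"ay":6.1,"az":0.3},{"hand":1,"dx":-0.2,"dy":0.05,"dz":2.69,"ax":1.3,"ay":6.0,"az":0.3},{"hand":1,"dx":-0.49,"dy":0.12,"dz":2.65,"ax":1.3,"ay":6.1,"az":0.3}]
end [ 0.43 -0.15  0.27] [[-0.906, 0.423, -0.0], [0.001, 0.001, -1.0], [-0.423, -0.906, -0.001]]
```

Call:
jog_arm(rows=[{"hand": 1,"dx": 1.8,"dy": -0.15,"dz": -2.0,"ax": 1.3,"ay": 6.0,"az": 0.3},{"hand": 1,"dx": 2.0,"dy": -0.2,"dz": -1.8,"ax": 1.4,"ay": 6.1,"az": 0.3},{"hand": 1,"dx": 2.2,"dy": -0.25,"dz": -1.55,"ax": 1.3,"ay": 6.0,"az": 0.3},{"hand": 1,"dx": 2.35,"dy": -0.3,"dz": -1.3,"ax": 1.4,"ay": 6.1,"az": 0.3},{"hand": 1,"dx": 2.45,"dy": -0.35,"dz": -1.05,"ax": 1.3,"ay": 6.0,"az": 0.3}])

```text
time_s: 0.52
position: [0.2763, 0.3657, 0.2386]
tool_rot: [[0.559, 0.056, 0.827], [-0.827, 0.105, 0.552], [-0.056, -0.993, 0.105]]
ft_force: [0.4, 0.0, 1.0]
grip_width: 0.0856
```

```bash
python3 -c "
from plan import *
s=log();print(s['q'],s['position'],s['tool_rot'])"
```

```text
[36.37074078  9.21357879 91.42691188  3.0566833  73.22296715  1.76439762] [0.27627948 0.36572718 0.23858801] [[ 0.55903025  0.0560011   0.82725393]
 [-0.82727688  0.10464928  0.5519615 ]
 [-0.05566107 -0.99293122  0.10483053]]
```

Call:
jog_arm(rows=[{"hand": 1,"dx": 2.55,"dy": -0.4,"dz": -0.8,"ax": 1.3,"ay": 6.1,"az": 0.3},{"hand": 1,"dx": 2.6,"dy": -0.4,"dz": -0.5,"ax": 1.4,"ay": 6.0,"az": 0.4},{"hand": 1,"dx": 2.65,"dy": -0.45,"dz": -0.2,"ax": 1.3,"ay": 6.1,"az": 0.3},{"hand": 1,"dx": 2.65,"dy": -0.45,"dz": 0.1,"ax": 1.4,"ay": 6.0,"az": 0.3},{"hand": 1,"dx": 2.65,"dy": -0.45,"dz": 0.35,"ax": 1.3,"ay": 6.1,"az": 0.3}])

```text
time_s: 0.93
position: [0.3146, 0.2369, 0.2467]
tool_rot: [[0.071, 0.156, 0.985], [-0.985, 0.167, 0.044], [-0.157, -0.974, 0.165]]
ft_force: [1.2, -0.1, -0.1]
grip_width: 0.0854
```

```bash
python3 -c "
from plan import *
s=log();print(s['q'],s['position'])"
```

```text
[ 14.78778631  -0.95346122 102.24700434   7.53644851  67.65668108
   9.25058892] [0.31461279 0.23688512 0.24671223]
```

Call:
jog_arm(rows=[{"hand": 1,"dx": 2.6,"dy": -0.45,"dz": 0.65,"ax": 1.4,"ay": 6.0,"az": 0.3},{"hand": 1,"dx": 2.5,"dy": -0.45,"dz": 0.95,"ax": 1.3,"ay": 6.1,"az": 0.3},{"hand": 1,"dx": 2.4,"dy": -0.45,"dz": 1.2,"ax": 1.3,"ay": 6.0,"az": 0.3},{"hand": 1,"dx": 2.25,"dy": -0.4,"dz": 1.45,"ax": 1.4,"ay": 6.1,"az": 0.3},{"hand": 1,"dx": 2.05,"dy": -0.4,"dz": 1.7,"ax": 1.3,"ay": 6.0,"az": 0.3}])

```text
time_s: 1.35
position: [0.3532, 0.1072, 0.2541]
tool_rot: [[-0.424, 0.272, 0.864], [-0.864, 0.166, -0.475], [-0.272, -0.948, 0.164]]
ft_force: [0.4, 0.9, -0.4]
grip_width: 0.0853
```

```bash
python3 -c "
from plan import *
s=log();print(s['q'],s['position'])"
```

```text
[-11.03006694  -6.43951006 107.01588761  13.57652456  66.11949205
  12.38705696] [0.35319073 0.10717783 0.25405145]
```

Call:
jog_arm(rows=[{"hand": 1,"dx": 1.9,"dy": -0.35,"dz": 1.9,"ax": 1.4,"ay": 6.0,"az": 0.3},{"hand": 1,"dx": 1.65,"dy": -0.35,"dz": 2.1,"ax": 1.3,"ay": 6.1,"az": 0.3},{"hand": 1,"dx": 1.45,"dy": -0.3,"dz": 2.25,"ax": 1.3,"ay": 6.0,"az": 0.3},{"hand": 1,"dx": 1.2,"dy": -0.25,"dz": 2.4,"ax": 1.4,"ay": 6.1,"az": 0.4},{"hand": 1,"dx": 0.9,"dy": -0.2,"dz": 2.55,"ax": 1.3,"ay": 6.0,"az": 0.3}])

```text
time_s: 1.77
position: [0.391, -0.0223, 0.262]
tool_rot: [[-0.783, 0.371, 0.499], [-0.499, 0.105, -0.86], [-0.372, -0.923, 0.102]]
ft_force: [0.3, 0.0, 0.3]
grip_width: 0.0856
```

Run:
```python
from plan import *
s=log();print(s['q'],s['position'])
go([.43,-.15,.27],frame(0,65),5,1)
```

```text
[-32.57453799  -5.38776792 105.89896327  18.52360027  65.18093707
  20.438494  ] [ 0.39104849 -0.02229567  0.2619521 ]
max step mm 26.813056521030948 deg 6.168468205316454
[{"hand":1,"dx":0.6,"dy":-0.13,"dz":2.6,"ax":1.3,"ay":6.0,"az":0.3},{"hand":1,"dx":0.33,"dy":-0.07,"dz":2.66,"ax":1.4,"ay":6.0,"az":0.3},{"hand":1,"dx":0.05,"dy":-0.01,"dz":2.67,"ax":1.3,"ay":5.9,"az":0.3},{"hand":1,"dx":-0.23,"dy":0.06,"dz":2.67,"ax":1.4,"ay":6.0,"az":0.3},{"hand":1,"dx":-0.5,"dy":0.12,"dz":2.62,"ax":1.3,"ay":6.0,"az":0.3}]
end [ 0.43 -0.15  0.27] [[-0.906, 0.423, 0.0], [-0.0, 0.001, -1.0], [-0.423, -0.906, -0.0]]
```

Call:
jog_arm(rows=[{"hand": 1,"dx": 0.6,"dy": -0.15,"dz": 2.6,"ax": 1.3,"ay": 6.0,"az": 0.3},{"hand": 1,"dx": 0.35,"dy": -0.05,"dz": 2.65,"ax": 1.4,"ay": 6.0,"az": 0.3},{"hand": 1,"dx": 0.05,"dy": 0,"dz": 2.65,"ax": 1.3,"ay": 5.9,"az": 0.3},{"hand": 1,"dx": -0.25,"dy": 0.05,"dz": 2.65,"ax": 1.4,"ay": 6.0,"az": 0.3},{"hand": 1,"dx": -0.5,"dy": 0.1,"dz": 2.6,"ax": 1.3,"ay": 6.0,"az": 0.3}])

```text
time_s: 2.18
position: [0.4307, -0.1491, 0.2702]
tool_rot: [[-0.906, 0.423, 0.0], [-0.0, 0.001, -1.0], [-0.423, -0.906, -0.001]]
ft_force: [0.4, 0.2, -0.3]
grip_width: 0.0855
```

Run:
```python
from plan import *
from rig import imaging
import cv2
s=log();print(s['q'],s['position'],s['tool_rot'])
cv2.imwrite("pics/w1.png",imaging.get_image("wrist")[:,:,::-1])
```

```text
[-44.23721874   0.81945198  99.40682427  19.44123055  62.69969323
  39.3672686 ] [ 0.43067226 -0.14905325  0.27018984] [[-9.06065490e-01  4.23137241e-01  4.49775223e-04]
 [-1.23005169e-04  7.99561714e-04 -9.99999673e-01]
 [-4.23137462e-01 -9.06065249e-01 -6.72407208e-04]]
```

View pics/w1.png

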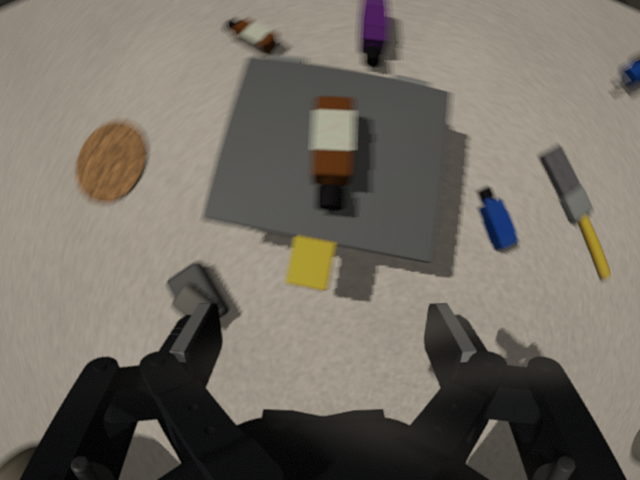

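```bash
cat > fit.py <<'E'
import json,numpy as np
from scipy.optimize import least_squares
from scipy.spatial.transform import Rotation as Rn
D=[json.loads(l) for l in open("log.jsonl")]
def T(R=np.eye(3),p=(0,0,0)):
    M=np.eye(4);M[:3,:3]=R;M[:3,3]=p;return M
def rot(ax,deg):
    ax=np.array(ax)/np.linalg.norm(ax);return Rn.from_rotvec(ax*np.radians(deg)).as_matrix()
# spherical-wrist-like: q4 about forearm dir, q5 about y, q6 about tool axis
def fk(v,q,H):
    a,b,h,e1,L2,e2,L3,lat,e5,d,lx,lz=v[:12]; o=v[12:]
    M=T(rot([0,0,1],q[0]))@T(p=(a,b,h))@T(rot([0,1,0],q[1]))@T(p=(e1,0,L2))@T(rot([0,1,0],q[2]+o[0]))@T(p=(e2,lat,L3))
    M=M@T(rot([0,0,1],H[0]*q[3]+o[1]))@T(rot([0,1,0],q[4]+o[2]))@T(p=(e5,0,0))@T(rot([0,0,1],H[1]*q[5]+o[3]))@T(p=(lx,lz,d))
    return M@T(np.array([[1,0,0],[0,0,-1],[0,1,0]],float).T)  # tool y = link z
def res(v,H,w=.2):
    r=[]
    for s in D:
        M=fk(v,s["q"],H);r+=list(M[:3,3]-s["position"]);r+=list(w*Rn.from_matrix(M[:3,:3].T@np.array(s["tool_rot"])).as_rotvec())
    return np.array(r+list(1e-4*np.array(v[:12])))
if __name__=="__main__":
    best=None;rng=np.random.default_rng(0)
    for H in [(1,1),(1,-1),(-1,1),(-1,-1)]:
        for t in range(30):
            v0=np.r_[rng.normal(0,.05,2),.2,rng.normal(0,.02),.4,0,.4,rng.normal(0,.05),0,.2,0,0,rng.choice([0,-90,90]),rng.choice([0,180]),rng.choice([0,90,-90]),rng.choice([0,90,180,-90])]
            s=least_squares(res,v0,args=(H,),x_scale=np.r_[np.ones(12)*.1,np.ones(4)*30],max_nfev=300)
            if best is None or s.cost<best[0]:best=(s.cost,H,s.x);print(s.cost,H,s.x.round(3).tolist())
    np.save("fit.npy",np.r_[best[1],best[2]])
E
python3 fit.py
cat >> h.py <<'E'
def wray(uv,s):
    m=imaging.camera_model("wrist");K=np.array(m["K"]);X=np.array(m["tool_from_camera"])
    d=np.array([uv[0]-K[0,2],uv[1]-K[1,2]]);r=np.linalg.norm(d);th=r/K[0,0]
    c=np.r_[d/r*np.sin(th),np.cos(th)]
    R=np.array(s["tool_rot"]);p=np.array(s["position"])
    return p+R@X[:3,3],R@X[:3,:3]@c
def wonz(uv,s,z):
    p,d=wray(uv,s);return p+d*(z-p[2])/d[2]
E
python3 - <<'E'
from h import *
s=status.observe()
for n,uv,z in [("tab",(312,263),.0855),("lidNL",(205,218),.0835),("NR",(436,262),.0835),("FL",(249,57),.0835),("FR",(450,92),.0835),
 ("bt base L",(317,97),.1195),("bt base R",(354,97),.1195),("sh L",(313,180),.1195),("sh R",(352,182),.1195),("cap end",(331,210),.1015),("mat",(112,161),.004)]:
    print(n,wonz(uv,s,z).round(4))
E
```

```text
0.02879750408162767 (1, 1) [0.2, 0.176, 0.566, 0.124, 0.385, -0.109, 0.554, 0.175, -0.143, -0.086, 0.092, 0.073, 82.187, 299.366, 94.694, 193.514]
0.0287975040158994 (1, 1) [0.2, 0.176, 0.566, 0.124, 0.385, -0.109, 0.554, 0.176, -0.143, -0.086, 0.092, 0.073, 82.189, 299.37, 94.693, 193.519]
0.0016780765144114736 (1, -1) [0.04, 0.08, -0.097, 0.082, 0.436, -0.377, 0.167, 0.079, -0.054, 0.092, -0.037, -0.093, 77.636, 299.908, 97.533, 216.875]
2.561397952683954e-09 (1, -1) [0.0, 0.059, 0.13, -0.0, 0.537, 0.103, 0.351, 0.059, -0.0, -0.257, -0.0, -0.0, -0.0, -0.0, 180.0, -90.0]
2.561397952683943e-09 (-1, -1) [0.0, 0.059, 0.13, -0.0, 0.537, -0.103, -0.351, 0.059, -0.0, -0.257, -0.0, -0.0, 180.0, 360.0, 0.0, 270.0]
tab [ 0.4622 -0.1428  0.0855]
lidNL [ 0.5068 -0.0366  0.0835]
NR [ 0.4615 -0.2631  0.0835]
FL [ 0.6907 -0.0721  0.0835]
FR [ 0.6468 -0.2947  0.0835]
bt base L [ 0.6152 -0.1487  0.1195]
bt base R [ 0.6152 -0.1836  0.1195]
sh L [ 0.5329 -0.145   0.1195]
sh R [ 0.5309 -0.1791  0.1195]
cap end [ 0.5094 -0.1608  0.1015]
mat [0.6038 0.1349 0.004 ]
```

```bash
python3 - <<'E'
from plan import *
from rig import imaging
import cv2
s=log();print(s['time_s'],s['position'],np.round(s['qvel'],3))
cv2.imwrite("pics/w2.png",imaging.get_image("wrist")[:,:,::-1])
s=status.observe() if 0 else log();print(s['time_s'],s['position'],np.round(s['qvel'],3))
E
python3 - <<'E'
import cv2
im=cv2.imread("pics/w2.png")
cv2.imwrite("pics/w2c.png",cv2.resize(im[40:320,180:480],None,fx=2.6,fy=2.1,interpolation=cv2.INTER_CUBIC))
E
```

```text
2.2333 [ 0.43211793 -0.15258848  0.27058733] [ 2.598 -2.161  3.232  0.518  1.614 -9.861]
2.2833 [ 0.43129994 -0.15030693  0.27016902] [ 2.301 -2.174  2.98   0.526  1.6   -4.806]
```

View pics/w2c.png

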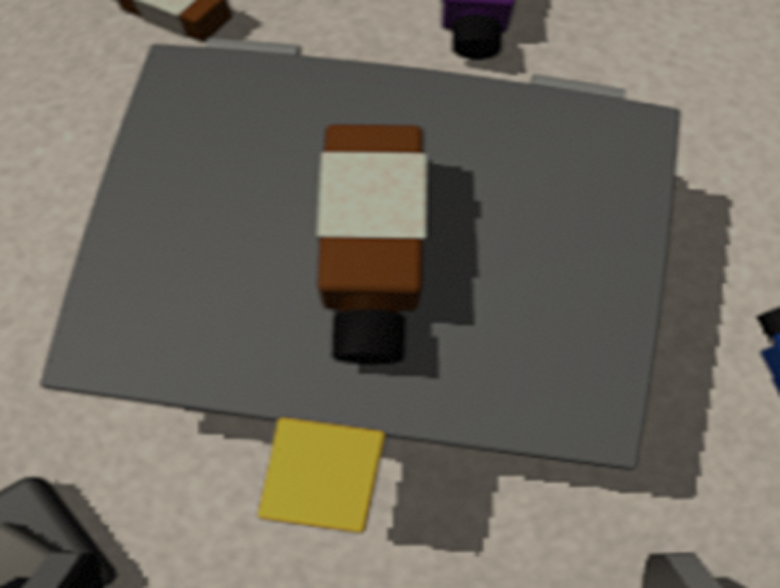

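Run:
```python
from h import *
import json
D=[json.loads(l) for l in open("log.jsonl")];s=D[-2]
W=lambda x,y:(180+x/2.6-.3,40+y/2.1-.26)
def m(n,pts,z):
    P=np.array([wonz(W(*p),s,z) for p in pts]);print(n,P.mean(0).round(4),P[:,:2].round(4).tolist())
m("tab",[(278,419),(384,432),(363,531),(259,517)],.0855)
m("lid",[(153,45),(679,110),(636,467),(43,385)],.0835)
m("btop",[(327,126),(422,126),(420,290),(320,292)],.1195)
m("capend",[(368,362)],.094)
```

```text
tab [ 0.4596 -0.1344  0.0855] [[0.4848, -0.1189], [0.4786, -0.1574], [0.4344, -0.1495], [0.4407, -0.112]]
lid [ 0.5738 -0.1557  0.0835] [[0.6859, -0.0604], [0.6457, -0.2838], [0.4616, -0.2511], [0.5018, -0.0275]]
btop [ 0.5733 -0.154   0.1195] [[0.6124, -0.1379], [0.6121, -0.1722], [0.5347, -0.1697], [0.5341, -0.136]]
capend [ 0.509  -0.1519  0.094 ] [[0.509, -0.1519]]
```

```bash
cat > kin.py <<'E'
from fit import *
F=np.load("fit.npy");HH=F[:2];VV=F[2:]
LO=np.array([-178.18,-50.72,12.68,-81.47,9.98,-165.26]);HI=np.array([178.18,133.34,142.11,261.47,163.14,165.26])
def ik(p,R,q0):
    def f(q):
        M=fk(VV,q,HH);return np.r_[(M[:3,3]-p)*10,Rn.from_matrix(M[:3,:3].T@R).as_rotvec()]
    s=least_squares(f,np.clip(q0,LO+.1,HI-.1),bounds=(LO,HI),x_scale=30.)
    return s.x,np.linalg.norm(s.fun)
E
cat > a.py <<'E'
from kin import *
from plan import frame
q0=D[-1]["q"]
base=np.array([.6128,-.155,.1015]);cap=np.array([-1,.0262,0]);cap/=np.linalg.norm(cap)
mat=np.array([.5955,.148,.0055])
for phi in (30,35,40,45,50):
    R=frame(-1.5,phi)
    g=base+cap*.050+[0,0,.006];p=g+R[:,1]*.022
    q,e=ik(p,R,q0);print("pick",phi,q.round(0),round(e,4))
    R0=np.stack([[0,0,0]]*3)
    bR=np.stack([np.cross(cap,np.cross([0,0,1],cap)),np.cross([0,0,1],cap),cap],1) # x=up,y=side,z=cap
    tb=R.T@(base-p); tR=R.T@bR
    for psi in range(-180,180,30):
        bRf=Rn.from_euler('z',psi,degrees=True).as_matrix()
        Rf=bRf@tR.T; pf=mat-Rf@tb
        best=min((ik(pf,Rf,q1) for q1 in (q,q0,[14,30,70,90,80,0],[14,30,70,0,110,90],[14,30,70,0,110,-90])),key=lambda t:t[1])
        if best[1]<.01:print("   psi",psi,best[0].round(0),"approach",Rf[:,1].round(2),"z",Rf[:,2].round(2),pf.round(3))
E
python3 a.py
```

```text
pick 30 [-40.  33. 118. 123.  40. -62.] 0.0Traceback (most recent call last):
  File "a.py", line 16, in <module>
    best=min((ik(pf,Rf,q1) for q1 in (q,q0,[14,30,70,90,80,0],[14,30,70,0,110,90],[14,30,70,0,110,-90])),key=lambda t:t[1])
  File "a.py", line 16, in <genexpr>
    best=min((ik(pf,Rf,q1) for q1 in (q,q0,[14,30,70,90,80,0],[14,30,70,0,110,90],[14,30,70,0,110,-90])),key=lambda t:t[1])
              ~~^^^^^^^^^^
  File "kin.py", line 7, in ik
    s=least_squares(f,np.clip(q0,LO+.1,HI-.1),bounds=(LO,HI),x_scale=30.)
    return func(*args, **kwargs)
    vector_fun = VectorFunction(
        fun_wrapped,
    ...<6 lines>...
        workers=workers
    )
    self._update_fun()
    ~~~~~~~~~~~~~~~~^^
    self.f = self.fun_wrapped(xp_copy(self.x))
             ~~~~~~~~~~~~~~~~^^^^^^^^^^^^^^^^^
    return np.atleast_1d(self.fun(x))
                         ~~~~~~~~^^^
    return self.f(x, *self.args, **self.kwargs)
           ~~~~~~^^^^^^^^^^^^^^^^^^^^^^^^^^^^^^
  File "kin.py", line 6, in f
    M=fk(VV,q,HH);return np.r_[(M[:3,3]-p)*10,Rn.from_matrix(M[:3,:3].T@R).as_rotvec()]
                                              ~~~~~~~~~~~~~~^^^^^^^^^^^^^^
  File "scipy/spatial/transform/_rotation.pyx", line 1143, in scipy.spatial.transform._rotation.Rotation.from_matrix
ValueError: Non-positive determinant (left-handed or null coordinate frame) in rotation matrix 0: [[-0.86587711  0.50008583 -0.01307629]
 [ 0.49974315  0.86587674  0.02267694]
 [-0.02266287 -0.01310065  0.99965732]].
```

```bash
sed -i 's/np.stack(\[np.cross(cap,np.cross(\[0,0,1\],cap))/np.stack([np.cross(np.cross([0,0,1],cap),cap)/' a.py; python3 a.py
```

```text
pick 30 [-40.  33. 118. 123.  40. -62.] 0.0
   psi -180 [  2.  52.  56.   1. 102.  92.] approach [-0.5   0.   -0.87] z [ 0. -1. -0.] [0.59  0.148 0.036]
   psi -150 [  7.  52.  56. -11. 100.  68.] approach [-0.43 -0.25 -0.87] z [ 0.5  -0.87 -0.  ] [0.591 0.146 0.036]
   psi -120 [ 12.  49.  62. -22.  90.  46.] approach [-0.25 -0.43 -0.87] z [ 0.87 -0.5  -0.  ] [0.593 0.144 0.036]
   psi -90 [ 14.  45.  72. -30.  73.  26.] approach [-0.   -0.5  -0.87] z [ 1.  0. -0.] [0.595 0.143 0.036]
   psi -60 [ 14.  40.  84. -37.  53.   6.] approach [ 0.25 -0.43 -0.87] z [ 0.87  0.5  -0.  ] [0.598 0.144 0.036]
   psi -30 [ 10.  36.  94. -38.  32. -20.] approach [ 0.43 -0.25 -0.87] z [ 0.5   0.87 -0.  ] [0.6   0.145 0.036]
   psi 0 [  4.  34. 100.  -7.  16. -81.] approach [ 0.5  -0.   -0.87] z [ 0.  1. -0.] [0.6   0.148 0.036]
   psi 30 [  -4.   34.  100.   39.   26. -156.] approach [ 0.43  0.25 -0.87] z [-0.5   0.87 -0.  ] [0.6   0.15  0.036]
   psi 90 [ -9.  40.  83.  33.  66. 155.] approach [ 0.    0.5  -0.87] z [-1.  0. -0.] [0.596 0.153 0.036]
   psi 120 [ -7.  45.  72.  24.  83. 136.] approa
[... 4580 characters left out ...]
  0.5  -0.  ] [0.601 0.139 0.041]
   psi 0 [  4.  37. 111. 190.  19.  83.] approach [ 0.77 -0.   -0.64] z [ 0.  1. -0.] [0.606 0.148 0.041]
   psi 30 [ -8.  37. 111. 110.  30. 131.] approach [ 0.66  0.38 -0.64] z [-0.5   0.87 -0.  ] [0.605 0.153 0.041]
   psi 60 [-15.  40. 101.  71.  52. 142.] approach [ 0.38  0.66 -0.64] z [-0.87  0.5  -0.  ] [0.601 0.157 0.041]
   psi 90 [-15.  45.  84.  50.  75. 140.] approach [ 0.    0.77 -0.64] z [-1.  0. -0.] [0.596 0.159 0.041]
   psi 120 [-11.  51.  67.  36.  98. 132.] approach [-0.38  0.66 -0.64] z [-0.87 -0.5  -0.  ] [0.59  0.157 0.041]
   psi 150 [ -5.  57.  52.  21. 116. 117.] approach [-0.66  0.38 -0.64] z [-0.5  -0.87 -0.  ] [0.586 0.153 0.041]
```

```bash
cat >> kin.py <<'E'
def checkpath(p0,R0,p1,R1,N,q0):
    rv=Rn.from_matrix(R0.T@R1).as_rotvec();q=np.array(q0);mx=0;w=None
    for i in range(1,N+1):
        qn,e=ik(p0+(p1-p0)*i/N,R0@Rn.from_rotvec(rv*i/N).as_matrix(),q)
        d=np.abs(qn-q)/np.array([8,8,10.5,10.5,10.5,10.5])
        if d.max()>mx:mx=d.max();w=i
        if e>1e-3:print("IK fail",i,e)
        q=qn
    print("max joint step frac %.2f at row %s"%(mx,w),"q end",q.round(1));return q
E
python3 - <<'E'
from plan import *
from kin import *
from rig import status
s=status.observe();p=np.array(s["position"]);R=np.array(s["tool_rot"])
R1=frame(-1.5,45);p1=np.array([.522,-.153,.150])
checkpath(p,R,p1,R1,10,s["q"]);go(p1,R1,10,1)
E
```

```text
max joint step frac 0.90 at row 10 q end [-42.   17.3 114.6  70.   29.3  -8.5]
max step mm 15.141334155218953 deg 2.0124611797498106
[{"hand":1,"dx":-0.31,"dy":1.47,"dz":0.03,"ax":0.1,"ay":0.1,"az":2.0},{"hand":1,"dx":-0.26,"dy":1.49,"dz":0.02,"ax":0.1,"ay":0.2,"az":2.0},{"hand":1,"dx":-0.21,"dy":1.49,"dz":0.02,"ax":0.1,"ay":0.1,"az":2.0},{"hand":1,"dx":-0.16,"dy":1.49,"dz":0.02,"ax":0.0,"ay":0.1,"az":2.0},{"hand":1,"dx":-0.11,"dy":1.51,"dz":0.02,"ax":0.1,"ay":0.1,"az":2.0}]
[{"hand":1,"dx":-0.05,"dy":1.5,"dz":0.01,"ax":0.1,"ay":0.2,"az":2.0},{"hand":1,"dx":0,"dy":1.51,"dz":0.01,"ax":0.1,"ay":0.1,"az":2.0},{"hand":1,"dx":0.05,"dy":1.5,"dz":0.01,"ax":0.1,"ay":0.1,"az":2.0},{"hand":1,"dx":0.11,"dy":1.5,"dz":0.01,"ax":0.1,"ay":0.2,"az":2.0},{"hand":1,"dx":0.15,"dy":1.5,"dz":0.0,"ax":0.1,"ay":0.1,"az":2.0}]
end [ 0.522 -0.153  0.15 ] [[-0.706, 0.707, -0.027], [0.019, -0.019, -1.0], [-0.708, -0.707, 0.0]]
```

Call:
jog_arm(rows=[{"hand": 1,"dx": -0.3,"dy": 1.47,"dz": 0.03,"ax": 0.1,"ay": 0.1,"az": 2.0},{"hand": 1,"dx": -0.25,"dy": 1.5,"dz": 0.02,"ax": 0.1,"ay": 0.2,"az": 2.0},{"hand": 1,"dx": -0.2,"dy": 1.5,"dz": 0.02,"ax": 0.1,"ay": 0.1,"az": 2.0},{"hand": 1,"dx": -0.15,"dy": 1.5,"dz": 0.02,"ax": 0.0,"ay": 0.1,"az": 2.0},{"hand": 1,"dx": -0.1,"dy": 1.5,"dz": 0.02,"ax": 0.1,"ay": 0.1,"az": 2.0}])

```text
time_s: 2.7
position: [0.4757, -0.1481, 0.2092]
tool_rot: [[-0.818, 0.575, -0.005], [0.003, -0.005, -1.0], [-0.575, -0.818, 0.002]]
ft_force: [0.6, 0.2, -0.2]
grip_width: 0.0854
```

Call:
jog_arm(rows=[{"hand": 1,"dx": -0.05,"dy": 1.5,"dz": 0.01,"ax": 0.1,"ay": 0.2,"az": 2.0},{"hand": 1,"dx": 0,"dy": 1.5,"dz": 0.01,"ax": 0.1,"ay": 0.1,"az": 2.0},{"hand": 1,"dx": 0.05,"dy": 1.5,"dz": 0.01,"ax": 0.1,"ay": 0.1,"az": 2.0},{"hand": 1,"dx": 0.1,"dy": 1.5,"dz": 0.01,"ax": 0.1,"ay": 0.2,"az": 2.0},{"hand": 1,"dx": 0.15,"dy": 1.5,"dz": 0.0,"ax": 0.1,"ay": 0.1,"az": 2.0}])

```text
time_s: 3.12
position: [0.521, -0.1493, 0.1494]
tool_rot: [[-0.706, 0.708, -0.021], [0.013, -0.016, -1.0], [-0.708, -0.706, 0.002]]
ft_force: [1.4, -0.6, 0.6]
grip_width: 0.0855
```

Call:
jog_arm(rows=[{"hand": 1},{"hand": 1},{"hand": 1},{"hand": 1},{"hand": 1}])

```text
invalid input at $.rows[0]: expected keys hand, dx, dy, dz, ax, ay, az
```

Run:
```python
from plan import *
from kin import *
from rig import status,imaging
import cv2
s=status.observe();p=np.array(s["position"]);R=np.array(s["tool_rot"])
json.dump({k:np.array(s[k]).tolist() for k in s},open("s3.json","w"))
cv2.imwrite("pics/w3.png",imaging.get_image("wrist")[:,:,::-1])
R1=frame(-1.5,45);p1=np.array([.5784,-.1541,.0939])
print(p,s["q"])
checkpath(p,R,p1,R1,10,s["q"]);go(p1,R1,10,1)
```

```text
[ 0.52102876 -0.14932259  0.14941176] [-41.80304998  17.18842986 115.0290669   70.6991768   29.18077993
  -9.39859727]
max joint step frac 0.14 at row 1 q end [-36.7  27.7 110.4  84.   24.2 -20. ]
max step mm 7.915806970865321 deg 0.14142135623730953
[{"hand":1,"dx":-0.03,"dy":0.78,"dz":0.04,"ax":0.0,"ay":0.0,"az":0},{"hand":1,"dx":-0.02,"dy":0.78,"dz":0.04,"ax":0.0,"ay":0.0,"az":0},{"hand":1,"dx":-0.03,"dy":0.78,"dz":0.04,"ax":0.1,"ay":0.1,"az":0},{"hand":1,"dx":-0.03,"dy":0.79,"dz":0.04,"ax":0,"ay":0,"az":0},{"hand":1,"dx":-0.03,"dy":0.78,"dz":0.03,"ax":0.0,"ay":0.0,"az":0}]
[{"hand":1,"dx":-0.02,"dy":0.78,"dz":0.04,"ax":0.0,"ay":0.0,"az":-0.1},{"hand":1,"dx":-0.03,"dy":0.78,"dz":0.04,"ax":0.1,"ay":0.0,"az":0.0},{"hand":1,"dx":-0.03,"dy":0.78,"dz":0.04,"ax":0,"ay":0.1,"az":0.0},{"hand":1,"dx":-0.03,"dy":0.78,"dz":0.03,"ax":0.0,"ay":0,"az":0.0},{"hand":1,"dx":-0.03,"dy":0.78,"dz":0.04,"ax":0.0,"ay":0.0,"az":0.0}]
end [ 0.5784 -0.1541  0.0939] [[-0.707, 0.707, -0.026], [0.018, -0.018, -1.0], [-0.707, -0.707, -0.0]]
```

View pics/w3.png

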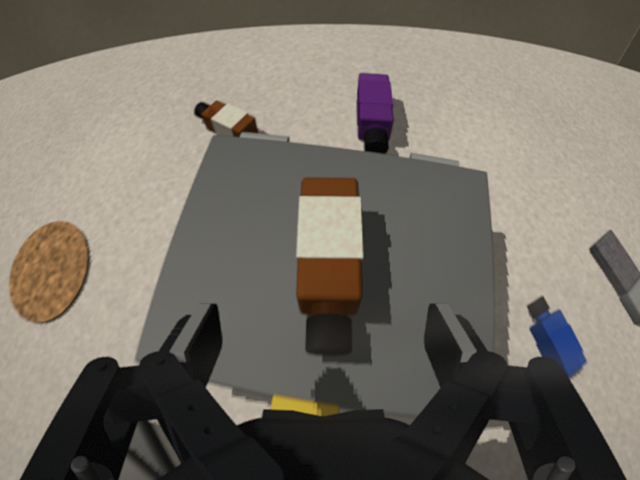

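Call:
jog_arm(rows=[{"hand": 1,"dx": -0.03,"dy": 0.78,"dz": 0.04,"ax": 0,"ay": 0,"az": 0},{"hand": 1,"dx": -0.03,"dy": 0.78,"dz": 0.04,"ax": 0,"ay": 0,"az": 0},{"hand": 1,"dx": -0.03,"dy": 0.78,"dz": 0.04,"ax": 0.1,"ay": 0.1,"az": 0},{"hand": 1,"dx": -0.03,"dy": 0.78,"dz": 0.04,"ax": 0,"ay": 0,"az": 0},{"hand": 1,"dx": -0.03,"dy": 0.78,"dz": 0.04,"ax": 0,"ay": 0,"az": 0}])

```text
time_s: 3.58
position: [0.5504, -0.1526, 0.1235]
tool_rot: [[-0.706, 0.708, -0.023], [0.016, -0.017, -1.0], [-0.708, -0.706, 0.001]]
ft_force: [0.4, 0.2, 0.2]
grip_width: 0.0856
```

Call:
jog_arm(rows=[{"hand": 1,"dx": -0.03,"dy": 0.78,"dz": 0.04,"ax": 0,"ay": 0,"az": 0},{"hand": 1,"dx": -0.03,"dy": 0.78,"dz": 0.04,"ax": 0.1,"ay": 0.1,"az": 0},{"hand": 1,"dx": -0.03,"dy": 0.78,"dz": 0.04,"ax": 0,"ay": 0,"az": 0},{"hand": 1,"dx": -0.03,"dy": 0.78,"dz": 0.04,"ax": 0,"ay": 0,"az": 0},{"hand": 1,"dx": 0,"dy": 0,"dz": 0,"ax": 0,"ay": 0,"az": 0}])

```text
time_s: 4.0
position: [0.5733, -0.1549, 0.1012]
tool_rot: [[-0.707, 0.707, -0.026], [0.018, -0.018, -1.0], [-0.707, -0.707, 0.0]]
ft_force: [-0.5, 0.4, 1.1]
grip_width: 0.0856
```

Run:
```python
from plan import *
from rig import status
R1=frame(-1.5,45);p1=np.array([.5784,-.1541,.0939])
s=status.observe();print(s["position"],np.array(s["tool_rot"]).T@(p1-s["position"])*100,s["ft_force"])
```

```text
[ 0.57327158 -0.15485495  0.10121333] [ 0.15596447  0.87825204 -0.08889836] [-0.47020693  0.3506224   1.14875728]
```

Call:
jog_arm(rows=[{"hand": 1,"dx": 0.1,"dy": 0.4,"dz": -0.05,"ax": 0,"ay": 0,"az": 0},{"hand": 1,"dx": 0.05,"dy": 0.4,"dz": 0,"ax": 0,"ay": 0,"az": 0},{"hand": 1,"dx": 0,"dy": 0,"dz": 0,"ax": 0,"ay": 0,"az": 0},{"hand": 0.6,"dx": 0,"dy": 0,"dz": 0,"ax": 0,"ay": 0,"az": 0},{"hand": 0.4,"dx": 0,"dy": 0,"dz": 0,"ax": 0,"ay": 0,"az": 0}], newtons=40)

```text
time_s: 4.42
position: [0.5771, -0.1544, 0.0957]
tool_rot: [[-0.706, 0.707, -0.026], [0.018, -0.019, -1.0], [-0.708, -0.707, 0.001]]
ft_force: [0.5, -0.1, 0.5]
grip_width: 0.064
```

Call:
jog_arm(rows=[{"hand": 0.2,"dx": 0,"dy": 0,"dz": 0,"ax": 0,"ay": 0,"az": 0},{"hand": 0.1,"dx": 0,"dy": 0,"dz": 0,"ax": 0,"ay": 0,"az": 0},{"hand": 0,"dx": 0,"dy": 0,"dz": 0,"ax": 0,"ay": 0,"az": 0},{"hand": 0,"dx": 0,"dy": 0,"dz": 0,"ax": 0,"ay": 0,"az": 0},{"hand": 0,"dx": 0,"dy": 0,"dz": 0,"ax": 0,"ay": 0,"az": 0}], newtons=40)

```text
time_s: 4.83
position: [0.5772, -0.1545, 0.0959]
tool_rot: [[-0.706, 0.708, -0.026], [0.018, -0.019, -1.0], [-0.708, -0.706, 0.001]]
ft_force: [-4.3, 0.7, 5.0]
grip_width: 0.0355
```

Run:
```python
from plan import *
from rig import status,imaging
import cv2
s=status.observe();print(s["position"],s["tool_rot"],s["ft_force"],s["grip_width"],s["q"])
json.dump({k:np.array(s[k]).tolist() for k in s},open("sgrasp.json","w"))
cv2.imwrite("pics/w4.png",imaging.get_image("wrist")[:,:,::-1])
```

```text
[ 0.57715162 -0.15446707  0.09585788] [[-7.06065090e-01  7.07654444e-01 -2.64059901e-02]
 [ 1.80391351e-02 -1.93031627e-02 -9.99650928e-01]
 [-7.07917141e-01 -7.06294964e-01  8.63815165e-04]] [-4.34579944  0.74540756  4.95102178] 0.03549802092077342 [-36.88950919  27.36601357 110.54274834  83.74873382  24.3177333
 -19.80738597]
```

View pics/w4.png

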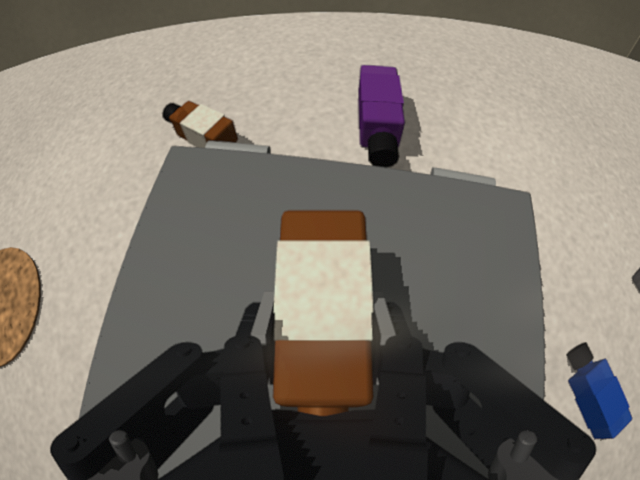

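Run:
```python
from h import *
import json
s=json.load(open("sgrasp.json"))
for uv in [(283,212),(364,212),(276,400),(371,400),(277,245),(370,245)]: print(uv,wonz(uv,s,.1195).round(4))
```

```text
(283, 212) [ 0.6131 -0.139   0.1195]
(364, 212) [ 0.6122 -0.173   0.1195]
(276, 400) [ 0.5373 -0.1373  0.1195]
(371, 400) [ 0.5364 -0.1706  0.1195]
(277, 245) [ 0.5977 -0.1369  0.1195]
(370, 245) [ 0.5967 -0.1743  0.1195]
```

```bash
cat > place.py <<'E'
from plan import *
from kin import *
s0=json.load(open("sgrasp.json"));p0=np.array(s0["position"]);R0=np.array(s0["tool_rot"])
base=np.array([.6127,-.156,.1015]);a=np.radians(-1.5);cap=-np.array([np.cos(a),np.sin(a),0])
side=np.cross([0,0,1],cap);bR=np.stack([np.cross(side,cap),side,cap],1)
tb=R0.T@(base-p0);tR=R0.T@bR
def target(basepos,psi):
    Rf=Rn.from_euler('z',psi,degrees=True).as_matrix()@tR.T
    return np.array(basepos)-Rf@tb,Rf
def bottle(p,R):
    return p+R@tb,(R@tR)[:,2]
E
python3 - <<'E'
from place import *
from rig import status
s=status.observe();p=np.array(s["position"]);R=np.array(s["tool_rot"])
p1=p+[0,0,.11]-.05*np.array([1,0,0]);q=checkpath(p,R,p1,R,5,s["q"]);plan(p,R,p1,R,5,0)
for psi in (180,-150,-165):
  p2,R2=target([.5955,.148,.10],psi);print(psi,p2,np.degrees(np.arctan2(cap[1],cap[0])))
  q2=checkpath(p1,R,p2,R2,20,q)
  p3,R3=target([.5955,.148,.0055],psi);checkpath(p2,R2,p3,R3,10,q2)
E
```

```text
max joint step frac 0.66 at row 1 q end [-41.6  11.7 109.2  54.2  34.2  10.3]
max step mm 24.276325916414944 deg 0.0
[{"hand":0,"dx":-0.85,"dy":-2.26,"dz":0.03,"ax":0.0,"ay":0.0,"az":0.0},{"hand":0,"dx":-0.85,"dy":-2.26,"dz":0.03,"ax":0.0,"ay":0.0,"az":0.0},{"hand":0,"dx":-0.85,"dy":-2.26,"dz":0.02,"ax":0.0,"ay":0.0,"az":0.0},{"hand":0,"dx":-0.86,"dy":-2.27,"dz":0.03,"ax":0.0,"ay":0.0,"az":0.0},{"hand":0,"dx":-0.85,"dy":-2.26,"dz":0.03,"ax":0.0,"ay":0.0,"az":0.0}]
end [ 0.5271 -0.1545  0.2059] [[-0.706, 0.708, -0.026], [0.018, -0.019, -1.0], [-0.708, -0.706, 0.001]]
180 [0.58985788 0.14860186 0.13557632] 178.50000000000003
max joint step frac 1.24 at row 1 q end [  2.3  54.   40.1   2.1 130.8  93. ]
max joint step frac 0.10 at row 1 q end [  2.3  59.   44.6   1.9 121.2  92.6]
-150 [0.59031285 0.14570017 0.13557632] 178.50000000000003
max joint step frac 1.07 at row 1 q end [  9.   53.8  40.5 -18.6 127.1  63.3]
max joint step frac 0.09 at row 1 q end [  9.   58.9  45.1 -16.7 118.   66.7]
-165 [0.58989436 0.14712107 0.13557632] 178.50000000000003
max joint step frac 1.15 at row 1 q end [  5.7  54.5  39.   -8.7 130.7  77.6]
max joint step frac 0.10 at row 1 q end [  5.7  59.5  43.6  -7.7 121.2  79.3]
```

Call:
jog_arm(rows=[{"hand": 0,"dx": -0.4,"dy": -0.4,"dz": 0,"ax": 0,"ay": 0,"az": 0},{"hand": 0,"dx": -0.85,"dy": -1.5,"dz": 0,"ax": 0,"ay": 0,"az": 0},{"hand": 0,"dx": -0.85,"dy": -2.2,"dz": 0,"ax": 0,"ay": 0,"az": 0},{"hand": 0,"dx": -0.85,"dy": -2.2,"dz": 0,"ax": 0,"ay": 0,"az": 0},{"hand": 0,"dx": -0.85,"dy": -2.0,"dz": 0,"ax": 0,"ay": 0,"az": 0}], newtons=60)

```text
time_s: 5.3
position: [0.5444, -0.1533, 0.1813]
tool_rot: [[-0.708, 0.706, -0.026], [0.019, -0.019, -1.0], [-0.706, -0.708, 0.0]]
ft_force: [0.6, -0.2, -1.2]
grip_width: 0.0355
```

Run:
```python
from place import *
from rig import status
s=status.observe();p=np.array(s["position"]);R=np.array(s["tool_rot"]);print(p,s["ft_force"],s["grip_width"])
p2,R2=target([.5955,.148,.10],180)
checkpath(p,R,p2,R2,25,s["q"]);plan(p,R,p2,R2,25,0)
```

```text
[ 0.54443047 -0.15329522  0.1813439 ] [ 0.55674639 -0.23763882 -1.23887873] 0.03551547422783001
max joint step frac 1.12 at row 1 q end [  2.3  54.   40.1   2.1 130.8  93. ]
max step mm 12.434226956268732 deg 3.6013886210738213
[{"hand":0,"dx":0.02,"dy":0.24,"dz":-1.21,"ax":0.0,"ay":-0.1,"az":-3.6},{"hand":0,"dx":0.01,"dy":0.23,"dz":-1.21,"ax":0,"ay":0,"az":-3.6},{"hand":0,"dx":-0.01,"dy":0.24,"dz":-1.22,"ax":0.0,"ay":-0.1,"az":-3.6},{"hand":0,"dx":-0.02,"dy":0.23,"dz":-1.21,"ax":0.0,"ay":-0.1,"az":-3.6},{"hand":0,"dx":-0.05,"dy":0.24,"dz":-1.21,"ax":0.0,"ay":0,"az":-3.6}]
[{"hand":0,"dx":-0.05,"dy":0.23,"dz":-1.21,"ax":0.0,"ay":-0.1,"az":-3.6},{"hand":0,"dx":-0.08,"dy":0.22,"dz":-1.21,"ax":0.0,"ay":-0.1,"az":-3.6},{"hand":0,"dx":-0.09,"dy":0.22,"dz":-1.22,"ax":0.0,"ay":-0.1,"az":-3.6},{"hand":0,"dx":-0.1,"dy":0.22,"dz":-1.21,"ax":0.0,"ay":0,"az":-3.5},{"hand":0,"dx":-0.12,"dy":0.2,"dz":-1.21,"ax":0.0,"ay":-0.1,"az":-3.6}]
[{"hand":0,"dx":-0.13,"dy":0.2,"dz":-1.21,"ax":0.0,"ay":-0.1,"az":-3.6},{"hand":0,"dx":-0.15,"dy":0.19,"dz":-1.21,"ax":0.0,"ay":0,"az":-3.6},{"hand":0,"dx":-0.16,"
[... 301 characters left out ...]
-1.21,"ax":0.0,"ay":-0.1,"az":-3.6},{"hand":0,"dx":-0.21,"dy":0.12,"dz":-1.21,"ax":0.0,"ay":0,"az":-3.6},{"hand":0,"dx":-0.23,"dy":0.11,"dz":-1.21,"ax":0.0,"ay":-0.1,"az":-3.6},{"hand":0,"dx":-0.23,"dy":0.09,"dz":-1.21,"ax":0.0,"ay":-0.1,"az":-3.6}]
[{"hand":0,"dx":-0.24,"dy":0.08,"dz":-1.21,"ax":0.0,"ay":-0.1,"az":-3.6},{"hand":0,"dx":-0.24,"dy":0.07,"dz":-1.21,"ax":0.0,"ay":0,"az":-3.6},{"hand":0,"dx":-0.25,"dy":0.04,"dz":-1.21,"ax":0.0,"ay":-0.1,"az":-3.6},{"hand":0,"dx":-0.25,"dy":0.04,"dz":-1.21,"ax":0.0,"ay":-0.1,"az":-3.6},{"hand":0,"dx":-0.26,"dy":0.01,"dz":-1.2,"ax":0.0,"ay":0,"az":-3.6}]
end [0.5899 0.1486 0.1356] [[-0.707, -0.707, 0.0], [0.0, -0.001, -1.0], [0.707, -0.707, 0.001]]
```

Call:
jog_arm(rows=[{"hand": 0,"dx": -0.5,"dy": -0.3,"dz": -0.6,"ax": 0,"ay": 0,"az": -1.8},{"hand": 0,"dx": 0,"dy": 0.2,"dz": -1.2,"ax": 0,"ay": 0,"az": -3.6},{"hand": 0,"dx": 0,"dy": 0.2,"dz": -1.2,"ax": 0,"ay": -0.1,"az": -3.6},{"hand": 0,"dx": 0,"dy": 0.2,"dz": -1.2,"ax": 0,"ay": -0.1,"az": -3.6},{"hand": 0,"dx": 0,"dy": 0.2,"dz": -1.2,"ax": 0,"ay": 0,"az": -3.6}])

```text
time_s: 5.72
position: [0.5524, -0.1, 0.1801]
tool_rot: [[-0.876, 0.482, -0.024], [0.02, -0.014, -1.0], [-0.483, -0.876, 0.003]]
ft_force: [-0.7, -0.2, -2.4]
grip_width: 0.0355
```

Call:
jog_arm(rows=[{"hand": 0,"dx": -0.05,"dy": 0.2,"dz": -1.2,"ax": 0,"ay": -0.1,"az": -3.6},{"hand": 0,"dx": -0.1,"dy": 0.2,"dz": -1.2,"ax": 0,"ay": -0.1,"az": -3.6},{"hand": 0,"dx": -0.1,"dy": 0.2,"dz": -1.2,"ax": 0,"ay": -0.1,"az": -3.6},{"hand": 0,"dx": -0.1,"dy": 0.2,"dz": -1.2,"ax": 0,"ay": 0,"az": -3.5},{"hand": 0,"dx": -0.1,"dy": 0.2,"dz": -1.2,"ax": 0,"ay": -0.1,"az": -3.6}])

```text
time_s: 6.13
position: [0.5617, -0.0399, 0.1722]
tool_rot: [[-0.982, 0.19, -0.017], [0.015, -0.008, -1.0], [-0.19, -0.982, 0.005]]
ft_force: [0.9, 0.0, -1.9]
grip_width: 0.0351
```

Call:
jog_arm(rows=[{"hand": 0,"dx": -0.15,"dy": 0.2,"dz": -1.2,"ax": 0,"ay": -0.1,"az": -3.6},{"hand": 0,"dx": -0.15,"dy": 0.2,"dz": -1.2,"ax": 0,"ay": 0,"az": -3.6},{"hand": 0,"dx": -0.15,"dy": 0.2,"dz": -1.2,"ax": 0,"ay": -0.1,"az": -3.6},{"hand": 0,"dx": -0.15,"dy": 0.15,"dz": -1.2,"ax": 0,"ay": -0.1,"az": -3.6},{"hand": 0,"dx": -0.2,"dy": 0.15,"dz": -1.2,"ax": 0,"ay": 0,"az": -3.6}])

```text
time_s: 6.55
position: [0.5714, 0.0199, 0.1634]
tool_rot: [[-0.992, -0.123, -0.011], [0.012, -0.004, -1.0], [0.123, -0.992, 0.005]]
ft_force: [0.3, -0.4, -2.1]
grip_width: 0.0354
```

Run:
```python
from place import *
from rig import status
s=status.observe();p=np.array(s["position"]);R=np.array(s["tool_rot"]);print(p,s["ft_force"],s["grip_width"])
p2,R2=target([.5955,.148,.06],180)
checkpath(p,R,p2,R2,15,s["q"]);plan(p,R,p2,R2,15,0)
```

```text
[0.57135599 0.01993432 0.16337205] [ 0.2642435  -0.38073696 -2.14618797] 0.035359794542312396
max joint step frac 0.27 at row 15 q end [  2.3  56.   42.4   2.  126.5  92.8]
max step mm 9.831581764904364 deg 2.6019223662515376
[{"hand":0,"dx":-0.17,"dy":0.43,"dz":-0.86,"ax":0.0,"ay":-0.1,"az":-2.5},{"hand":0,"dx":-0.19,"dy":0.42,"dz":-0.86,"ax":0.0,"ay":0,"az":-2.6},{"hand":0,"dx":-0.2,"dy":0.42,"dz":-0.86,"ax":0.0,"ay":-0.1,"az":-2.5},{"hand":0,"dx":-0.23,"dy":0.4,"dz":-0.86,"ax":0.0,"ay":0,"az":-2.5},{"hand":0,"dx":-0.24,"dy":0.39,"dz":-0.87,"ax":0.0,"ay":-0.1,"az":-2.5}]
[{"hand":0,"dx":-0.26,"dy":0.39,"dz":-0.86,"ax":0.0,"ay":0,"az":-2.6},{"hand":0,"dx":-0.28,"dy":0.37,"dz":-0.86,"ax":0.0,"ay":-0.1,"az":-2.5},{"hand":0,"dx":-0.3,"dy":0.35,"dz":-0.86,"ax":0.0,"ay":0,"az":-2.5},{"hand":0,"dx":-0.31,"dy":0.35,"dz":-0.86,"ax":0.0,"ay":-0.1,"az":-2.5},{"hand":0,"dx":-0.33,"dy":0.33,"dz":-0.85,"ax":0.0,"ay":0,"az":-2.6}]
[{"hand":0,"dx":-0.34,"dy":0.32,"dz":-0.86,"ax":0.0,"ay":0,"az":-2.5},{"hand":0,"dx":-0.36,"dy":0.3,"dz":-0.86,"ax":0.0,"ay":-0.1,"az":-2.5},{"hand":0,"dx":-0.37,"dy":0.28,"dz":-0.86,"ax":0.0,"ay":0,"az":-2.5},{"hand":0,"dx":-0.38,"dy":0.27,"dz":-0.86,"ax":0.0,"ay":-0.1,"az":-2.6},{"hand":0,"dx":-0.4,"dy":0.25,"dz":-0.86,"ax":0.0,"ay":0,"az":-2.5}]
end [0.5899 0.1486 0.0955] [[-0.708, -0.706, -0.0], [0.0, 0.0, -1.0], [0.706, -0.708, 0.0]]
```

Call:
jog_arm(rows=[{"hand": 0,"dx": -0.15,"dy": 0.45,"dz": -0.85,"ax": 0,"ay": -0.1,"az": -2.5},{"hand": 0,"dx": -0.2,"dy": 0.4,"dz": -0.85,"ax": 0,"ay": 0,"az": -2.6},{"hand": 0,"dx": -0.2,"dy": 0.4,"dz": -0.85,"ax": 0,"ay": -0.1,"az": -2.5},{"hand": 0,"dx": -0.25,"dy": 0.4,"dz": -0.85,"ax": 0,"ay": 0,"az": -2.5},{"hand": 0,"dx": -0.25,"dy": 0.4,"dz": -0.85,"ax": 0,"ay": -0.1,"az": -2.5}])

```text
time_s: 6.97
position: [0.5779, 0.062, 0.1406]
tool_rot: [[-0.942, -0.335, -0.006], [0.007, -0.002, -1.0], [0.335, -0.942, 0.004]]
ft_force: [-0.2, -0.2, -2.4]
grip_width: 0.0351
```

Call:
jog_arm(rows=[{"hand": 0,"dx": -0.25,"dy": 0.4,"dz": -0.85,"ax": 0,"ay": 0,"az": -2.6},{"hand": 0,"dx": -0.3,"dy": 0.35,"dz": -0.85,"ax": 0,"ay": -0.1,"az": -2.5},{"hand": 0,"dx": -0.3,"dy": 0.35,"dz": -0.85,"ax": 0,"ay": 0,"az": -2.5},{"hand": 0,"dx": -0.3,"dy": 0.35,"dz": -0.85,"ax": 0,"ay": -0.1,"az": -2.5},{"hand": 0,"dx": -0.35,"dy": 0.35,"dz": -0.85,"ax": 0,"ay": 0,"az": -2.6}])

```text
time_s: 7.38
position: [0.5844, 0.1043, 0.1178]
tool_rot: [[-0.845, -0.534, -0.003], [0.004, -0.0, -1.0], [0.534, -0.845, 0.002]]
ft_force: [-0.7, -0.0, -2.2]
grip_width: 0.0353
```

Call:
jog_arm(rows=[{"hand": 0,"dx": -0.35,"dy": 0.3,"dz": -0.85,"ax": 0,"ay": 0,"az": -2.5},{"hand": 0,"dx": -0.35,"dy": 0.3,"dz": -0.85,"ax": 0,"ay": -0.1,"az": -2.5},{"hand": 0,"dx": -0.35,"dy": 0.3,"dz": -0.85,"ax": 0,"ay": 0,"az": -2.5},{"hand": 0,"dx": -0.4,"dy": 0.25,"dz": -0.85,"ax": 0,"ay": -0.1,"az": -2.6},{"hand": 0,"dx": -0.4,"dy": 0.25,"dz": -0.85,"ax": 0,"ay": 0,"az": -2.5}])

```text
time_s: 7.8
position: [0.5908, 0.1468, 0.0951]
tool_rot: [[-0.709, -0.706, -0.0], [0.0, 0.0, -1.0], [0.706, -0.709, 0.0]]
ft_force: [-0.4, -0.3, -2.4]
grip_width: 0.0354
```

Call:
jog_arm(rows=[{"hand": 0,"dx": 0,"dy": 0,"dz": 0,"ax": 0,"ay": 0,"az": 0},{"hand": 0,"dx": 0,"dy": 0,"dz": 0,"ax": 0,"ay": 0,"az": 0},{"hand": 0,"dx": 0,"dy": 0,"dz": 0,"ax": 0,"ay": 0,"az": 0},{"hand": 0,"dx": 0,"dy": 0,"dz": 0,"ax": 0,"ay": 0,"az": 0},{"hand": 0,"dx": 0,"dy": 0,"dz": 0,"ax": 0,"ay": 0,"az": 0}])

```text
time_s: 8.22
position: [0.5908, 0.1459, 0.097]
tool_rot: [[-0.712, -0.702, -0.001], [0.001, 0.001, -1.0], [0.702, -0.712, 0.0]]
ft_force: [-0.2, -1.3, -0.6]
grip_width: 0.0355
```

Run:
```python
from place import *
from rig import status,imaging
import cv2
s=status.observe();p=np.array(s["position"]);R=np.array(s["tool_rot"]);print(p,s["ft_force"],s["grip_width"],bottle(p,R))
for n in("wrist","top","scene"):cv2.imwrite(f"pics/{n}5.png",imaging.get_image(n)[:,:,::-1])
a=cv2.imread("pics/scene5.png")[150:330,250:470];b=cv2.imread("pics/top5.png")[170:310,200:380]
cv2.imwrite("pics/s5c.png",cv2.resize(a,None,fx=3.3,fy=3.3,interpolation=cv2.INTER_CUBIC))
cv2.imwrite("pics/t5c.png",cv2.resize(b,None,fx=4,fy=4,interpolation=cv2.INTER_CUBIC))
```

```text
[0.59083885 0.14594296 0.09701926] [-0.22247917 -1.30181977 -0.6044753 ] 0.035524439319284555 (array([0.59668259, 0.14533368, 0.06147563]), array([-5.70028727e-03, -7.57017416e-05,  9.99983750e-01]))
```

View pics/s5c.png

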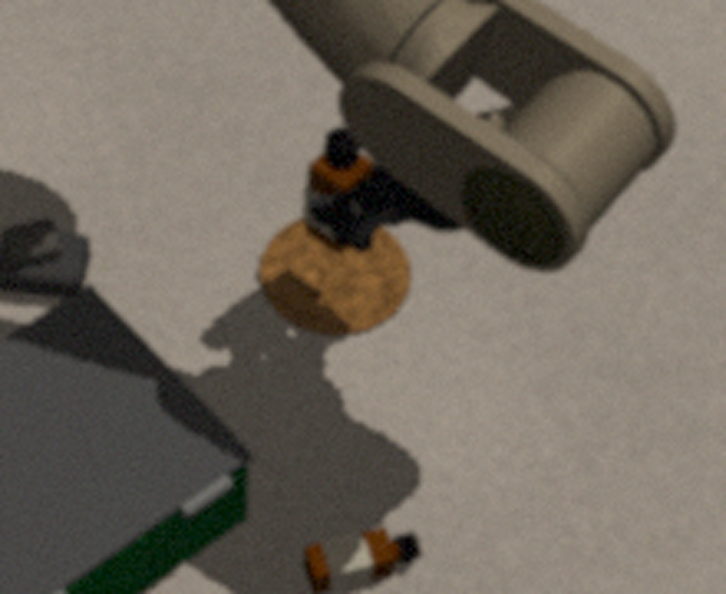

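View pics/wrist5.png

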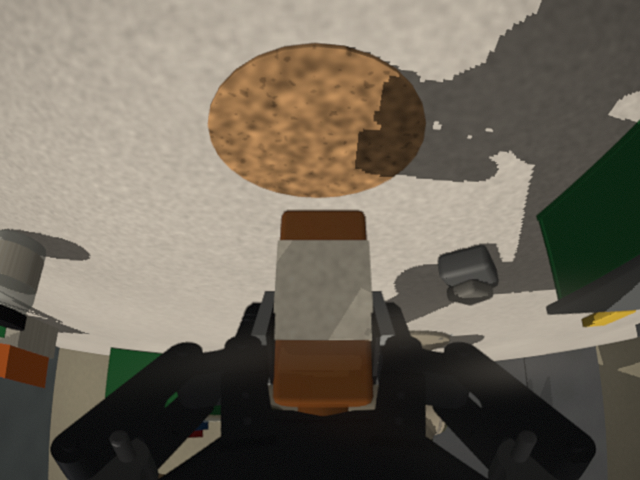

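Run:
```python
from place import *
from h import wonz
from rig import status
s=status.observe();p=np.array(s["position"]);R=np.array(s["tool_rot"]);print(p)
print("mat wrist",wonz((317,119),s,.004),wonz((209,119),s,.004),wonz((425,119),s,.004),wonz((317,43),s,.004),wonz((317,197),s,.004))
p2,R2=target([.5955,.148,.009],180)
checkpath(p,R,p2,R2,10,s["q"]);plan(p,R,p2,R2,10,0)
```

```text
[0.59077919 0.1461377  0.09667859]
mat wrist [0.61119045 0.14877806 0.004     ] [0.61391663 0.20572493 0.004     ] [0.61336678 0.09219551 0.004     ] [0.65835722 0.14821478 0.004     ] [0.53729214 0.14977203 0.004     ]
max joint step frac 0.05 at row 1 q end [  2.3  58.8  44.5   1.9 121.5  92.6]
max step mm 5.243090691567332 deg 0.1
[{"hand":0,"dx":-0.36,"dy":0.38,"dz":-0.02,"ax":0.0,"ay":0,"az":0},{"hand":0,"dx":-0.36,"dy":0.37,"dz":-0.03,"ax":0.0,"ay":0,"az":-0.1},{"hand":0,"dx":-0.36,"dy":0.38,"dz":-0.02,"ax":0.0,"ay":0,"az":0.0},{"hand":0,"dx":-0.36,"dy":0.38,"dz":-0.03,"ax":0.0,"ay":0,"az":0},{"hand":0,"dx":-0.36,"dy":0.37,"dz":-0.02,"ax":0.0,"ay":0,"az":0}]
[{"hand":0,"dx":-0.36,"dy":0.38,"dz":-0.03,"ax":0.0,"ay":0,"az":-0.1},{"hand":0,"dx":-0.36,"dy":0.38,"dz":-0.02,"ax":0.0,"ay":0,"az":0.0},{"hand":0,"dx":-0.36,"dy":0.37,"dz":-0.03,"ax":0.1,"ay":0,"az":0},{"hand":0,"dx":-0.36,"dy":0.38,"dz":-0.02,"ax":0,"ay":-0.1,"az":0},{"hand":0,"dx":-0.36,"dy":0.37,"dz":-0.03,"ax":0,"ay":0.0,"az":-0.1}]
end [0.5898 0.1486 0.0446] [[-0.708, -0.707, 0.002], [-0.001, -0.001, -1.0], [0.707, -0.708, 0.0]]
```

Call:
jog_arm(rows=[{"hand": 0,"dx": -0.36,"dy": 0.38,"dz": -0.02,"ax": 0,"ay": 0,"az": 0},{"hand": 0,"dx": -0.36,"dy": 0.38,"dz": -0.03,"ax": 0,"ay": 0,"az": -0.1},{"hand": 0,"dx": -0.36,"dy": 0.38,"dz": -0.02,"ax": 0,"ay": 0,"az": 0},{"hand": 0,"dx": -0.36,"dy": 0.38,"dz": -0.03,"ax": 0,"ay": 0,"az": 0},{"hand": 0,"dx": -0.36,"dy": 0.38,"dz": -0.02,"ax": 0,"ay": 0,"az": 0}])

```text
time_s: 8.78
position: [0.59, 0.1476, 0.0691]
tool_rot: [[-0.709, -0.705, -0.0], [0.0, 0.0, -1.0], [0.705, -0.709, 0.0]]
ft_force: [-0.3, -0.0, -1.6]
grip_width: 0.0353
```

Call:
jog_arm(rows=[{"hand": 0,"dx": -0.36,"dy": 0.38,"dz": -0.02,"ax": 0,"ay": 0,"az": -0.1},{"hand": 0,"dx": -0.36,"dy": 0.38,"dz": -0.03,"ax": 0,"ay": 0,"az": 0},{"hand": 0,"dx": -0.3,"dy": 0.3,"dz": -0.02,"ax": 0,"ay": 0,"az": -0.1},{"hand": 0,"dx": -0.2,"dy": 0.2,"dz": 0,"ax": 0,"ay": 0,"az": 0},{"hand": 0,"dx": 0,"dy": 0,"dz": 0,"ax": 0,"ay": 0,"az": 0}])

```text
time_s: 9.2
position: [0.5897, 0.1483, 0.0517]
tool_rot: [[-0.706, -0.708, -0.0], [0.0, 0.0, -1.0], [0.708, -0.706, 0.0]]
ft_force: [-0.4, -0.4, -1.2]
grip_width: 0.0351
```

Call:
jog_arm(rows=[{"hand": 0,"dx": 0,"dy": 0,"dz": 0,"ax": 0,"ay": 0,"az": 0},{"hand": 0,"dx": 0,"dy": 0,"dz": 0,"ax": 0,"ay": 0,"az": 0},{"hand": 0,"dx": 0,"dy": 0,"dz": 0,"ax": 0,"ay": 0,"az": 0},{"hand": 0,"dx": 0,"dy": 0,"dz": 0,"ax": 0,"ay": 0,"az": 0},{"hand": 0,"dx": 0,"dy": 0,"dz": 0,"ax": 0,"ay": 0,"az": 0}])

```text
time_s: 9.62
position: [0.59, 0.1483, 0.0527]
tool_rot: [[-0.707, -0.707, -0.0], [0.0, 0.0, -1.0], [0.707, -0.707, 0.0]]
ft_force: [-0.1, 0.4, -1.4]
grip_width: 0.0352
```

Run:
```python
from place import *
from rig import status
s=status.observe();p=np.array(s["position"]);R=np.array(s["tool_rot"]);print(p,s["ft_force"],bottle(p,R))
p2,R2=target([.5955,.148,.004],180)
print(R.T@(p2-p)*100,np.degrees(Rn.from_matrix(R.T@R2).as_rotvec()))
```

```text
[0.58995212 0.14827739 0.0526696 ] [-0.14768336  0.3858836  -1.39683047] (array([0.59555562, 0.14767294, 0.01708722]), array([ 1.06430255e-03, -1.24120103e-04,  9.99999426e-01]))
[-0.91908264  0.93258002 -0.0325815 ] [ 0.05531066 -0.04534791  0.06099464]
```

Call:
jog_arm(rows=[{"hand": 0,"dx": -0.25,"dy": 0.25,"dz": 0,"ax": 0,"ay": 0,"az": 0},{"hand": 0,"dx": -0.2,"dy": 0.2,"dz": 0,"ax": 0,"ay": 0,"az": 0},{"hand": 0,"dx": -0.2,"dy": 0.2,"dz": 0,"ax": 0,"ay": 0,"az": 0},{"hand": 0,"dx": -0.15,"dy": 0.15,"dz": 0,"ax": 0,"ay": 0,"az": 0},{"hand": 0,"dx": 0,"dy": 0,"dz": 0,"ax": 0,"ay": 0,"az": 0}])

```text
time_s: 10.03
position: [0.5898, 0.1483, 0.0414]
tool_rot: [[-0.706, -0.708, -0.0], [0.0, 0.0, -1.0], [0.708, -0.706, 0.0]]
ft_force: [-1.2, -0.3, 1.2]
grip_width: 0.0352
```

Call:
jog_arm(rows=[{"hand": 0,"dx": -0.03,"dy": 0.03,"dz": 0,"ax": 0,"ay": 0,"az": 0},{"hand": 0,"dx": -0.03,"dy": 0.03,"dz": 0,"ax": 0,"ay": 0,"az": 0},{"hand": 0,"dx": -0.03,"dy": 0.03,"dz": 0,"ax": 0,"ay": 0,"az": 0},{"hand": 0,"dx": 0,"dy": 0,"dz": 0,"ax": 0,"ay": 0,"az": 0},{"hand": 0,"dx": 0,"dy": 0,"dz": 0,"ax": 0,"ay": 0,"az": 0}])

```text
time_s: 10.45
position: [0.5898, 0.1482, 0.0414]
tool_rot: [[-0.707, -0.708, -0.0], [0.0, 0.0, -1.0], [0.708, -0.707, 0.0]]
ft_force: [-1.6, -0.9, 8.7]
grip_width: 0.0352
```

Run:
```python
from place import *
from rig import status
s=status.observe();p=np.array(s["position"]);R=np.array(s["tool_rot"]);print(p,s["ft_force"],s["wrist_torque"],bottle(p,R))
```

```text
[0.58978649 0.14824529 0.04141646] [-1.60011652 -0.90100517  8.6606261 ] [-0.00767825  0.81733922  0.04662777] (array([0.5953629 , 0.14764136, 0.00582982]), array([ 1.82673716e-03, -1.27972641e-04,  9.99998323e-01]))
```

Call:
jog_arm(rows=[{"hand": 0,"dx": 0.03,"dy": -0.03,"dz": 0,"ax": 0,"ay": 0,"az": 0},{"hand": 0,"dx": 0,"dy": 0,"dz": 0,"ax": 0,"ay": 0,"az": 0},{"hand": 0.45,"dx": 0,"dy": 0,"dz": 0,"ax": 0,"ay": 0,"az": 0},{"hand": 0.6,"dx": 0,"dy": 0,"dz": 0,"ax": 0,"ay": 0,"az": 0},{"hand": 0.8,"dx": 0,"dy": 0,"dz": 0,"ax": 0,"ay": 0,"az": 0}], newtons=20)

```text
time_s: 10.87
position: [0.5899, 0.1483, 0.04]
tool_rot: [[-0.707, -0.707, -0.0], [0.0, 0.0, -1.0], [0.707, -0.707, 0.0]]
ft_force: [0.0, 0.9, 0.2]
grip_width: 0.0615
```

Call:
jog_arm(rows=[{"hand": 1,"dx": 0,"dy": 0,"dz": 0,"ax": 0,"ay": 0,"az": 0},{"hand": 1,"dx": 0,"dy": 0,"dz": 0,"ax": 0,"ay": 0,"az": 0},{"hand": 1,"dx": 0,"dy": 0,"dz": 0,"ax": 0,"ay": 0,"az": 0},{"hand": 1,"dx": 0,"dy": 0,"dz": 0,"ax": 0,"ay": 0,"az": 0},{"hand": 1,"dx": 0,"dy": 0,"dz": 0,"ax": 0,"ay": 0,"az": 0}])

```text
time_s: 11.28
position: [0.5899, 0.1483, 0.0403]
tool_rot: [[-0.707, -0.707, -0.0], [0.0, 0.0, -1.0], [0.707, -0.707, 0.0]]
ft_force: [-0.2, 0.5, -1.1]
grip_width: 0.0858
```

Run:
```python
from rig import status,imaging
import cv2
s=status.observe();print(s["ft_force"],s["grip_width"])
cv2.imwrite("pics/w6.png",imaging.get_image("wrist")[:,:,::-1])
```

```text
[-0.20203913  0.52827274 -1.13106386] 0.0857857586073168
```

View pics/w6.png

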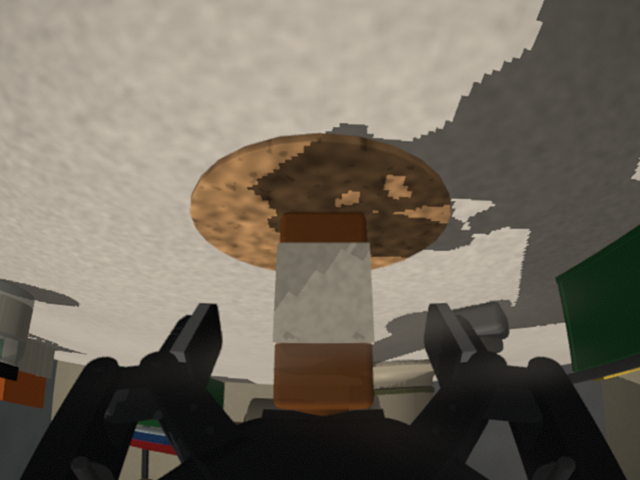

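Call:
jog_arm(rows=[{"hand": 1,"dx": 0,"dy": -0.8,"dz": 0,"ax": 0,"ay": 0,"az": 0},{"hand": 1,"dx": 0,"dy": -1.5,"dz": 0,"ax": 0,"ay": 0,"az": 0},{"hand": 1,"dx": 0,"dy": -2,"dz": 0,"ax": 0,"ay": 0,"az": 0},{"hand": 1,"dx": 0,"dy": -2,"dz": 0,"ax": 0,"ay": 0,"az": 0},{"hand": 1,"dx": 0,"dy": -2,"dz": 0,"ax": 0,"ay": 0,"az": 0}])

```text
time_s: 11.75
position: [0.649, 0.1482, 0.0999]
tool_rot: [[-0.707, -0.707, -0.0], [0.0, 0.0, -1.0], [0.707, -0.707, 0.0]]
ft_force: [1.6, 0.4, -0.1]
grip_width: 0.0856
```

Call:
jog_arm(rows=[{"hand": 1,"dx": 0.5,"dy": -2.2,"dz": 0,"ax": 0,"ay": 0,"az": 0},{"hand": 1,"dx": 1.0,"dy": -2,"dz": 0,"ax": 0,"ay": 0,"az": 0},{"hand": 1,"dx": 1.5,"dy": -1.5,"dz": 0,"ax": 0,"ay": 0,"az": 0},{"hand": 1,"dx": 1.5,"dy": -1.5,"dz": 0,"ax": 0,"ay": 0,"az": 0},{"hand": 1,"dx": 1.0,"dy": -1,"dz": 0,"ax": 0,"ay": 0,"az": 0}])

```text
time_s: 12.17
position: [0.6539, 0.1459, 0.1954]
tool_rot: [[-0.713, -0.701, -0.001], [0.0, 0.002, -1.0], [0.701, -0.713, -0.001]]
ft_force: [-0.6, -0.5, 0.0]
grip_width: 0.0852
```

Run:
```python
from plan import *
from kin import *
from rig import status,imaging
import cv2
s=status.observe();p=np.array(s["position"]);R=np.array(s["tool_rot"]);print(p,s["q"])
cv2.imwrite("pics/w7.png",imaging.get_image("wrist")[:,:,::-1])
im=imaging.get_image("top")[:,:,::-1];cv2.imwrite("pics/t7.png",im)
cv2.imwrite("pics/t7c.png",cv2.resize(im[170:310,200:380],None,fx=4,fy=4,interpolation=cv2.INTER_CUBIC))
# lid arc check
a=np.radians(-10);ux=np.array([np.cos(a),np.sin(a),0]);tab=np.array([.4597,-.135,.0805])
hinge=tab+.211*ux+[0,0,-.005]
for phi0 in (50,60,70,80):
  q=np.array([-44.,1,99,19,63,39]);
  for th in (0,20,40,60):
    for k in (1,.5):
        t=np.radians(th);r=tab-hinge;rot=Rn.from_rotvec(np.array([-np.sin(a),np.cos(a),0])*t).as_matrix()
        g=hinge+rot@r;RR=frame(-10,phi0+th*k);qq,e=ik(g+RR[:,1]*.022,RR,q)
        print(phi0,th,k,qq.round(0),round(e,3),g.round(3))
```

```text
[0.65390318 0.1458954  0.19539284] [  1.91207759  61.76395943  12.67805736   2.8924258  150.00363492
  93.88580194]
50 0 1 [-40.  25. 126. 109.  20. -44.] 0.0 [ 0.46  -0.135  0.08 ]
50 0 0.5 [-40.  25. 126. 109.  20. -44.] 0.0 [ 0.46  -0.135  0.08 ]
50 20 1 [-34.  16. 105.  12.  41.  58.] 0.0 [ 0.474 -0.138  0.152]
50 20 0.5 [-36.  15. 112.  28.  29.  42.] 0.0 [ 0.474 -0.138  0.152]
50 40 1 [-29.  22.  81.   0.  77.  71.] 0.0 [ 0.511 -0.144  0.215]
50 40 0.5 [-32.  15.  94.   9.  52.  64.] 0.0 [ 0.511 -0.144  0.215]
50 60 1 [-25.  34.  54.  -5. 111.  74.] 0.0 [ 0.568 -0.154  0.261]
50 60 0.5 [-28.  21.  74.   3.  75.  71.] 0.0 [ 0.568 -0.154  0.261]
60 0 1 [-37.  23. 119.  52.  17.  15.] 0.0 [ 0.46  -0.135  0.08 ]
60 0 0.5 [-37.  23. 119.  52.  17.  15.] 0.0 [ 0.46  -0.135  0.08 ]
60 20 1 [-32.  19.  99.   5.  53.  66.] 0.0 [ 0.474 -0.138  0.152]
60 20 0.5 [-34.  16. 105.  12.  41.  58.] 0.0 [ 0.474 -0.138  0.152]
60 40 1 [-27.  26.  75.  -3.  89.  73.] 0.0 [ 0.511 -0.144  0.215]
60 40 0.5 [-30.  18.  88.   4.  65.  69.] 0.0 [ 0.511 -0.144  0.215]
60 60 1 [-24.  39.  47.  -8. 122.  7
[... 483 characters left out ...]
[ 0.511 -0.144  0.215]
70 60 1 [-23.  44.  42. -12. 133.  72.] 0.0 [ 0.568 -0.154  0.261]
70 60 0.5 [-26.  30.  60.  -3. 100.  74.] 0.0 [ 0.568 -0.154  0.261]
80 0 1 [-33.  25. 106.   6.  40.  63.] 0.0 [ 0.46  -0.135  0.08 ]
80 0 0.5 [-33.  25. 106.   6.  40.  63.] 0.0 [ 0.46  -0.135  0.08 ]
80 20 1 [-28.  26.  86.  -3.  77.  73.] 0.0 [ 0.474 -0.138  0.152]
80 20 0.5 [-30.  22.  92.   0.  65.  70.] 0.0 [ 0.474 -0.138  0.152]
80 40 1 [-25.  35.  64.  -8. 111.  74.] 0.0 [ 0.511 -0.144  0.215]
80 40 0.5 [-27.  26.  75.  -3.  89.  73.] 0.0 [ 0.511 -0.144  0.215]
80 60 1 [-23.  48.  37. -16. 143.  69.] 0.0 [ 0.568 -0.154  0.261]
80 60 0.5 [-25.  34.  54.  -5. 111.  74.] 0.0 [ 0.568 -0.154  0.261]
```

View pics/w7.png

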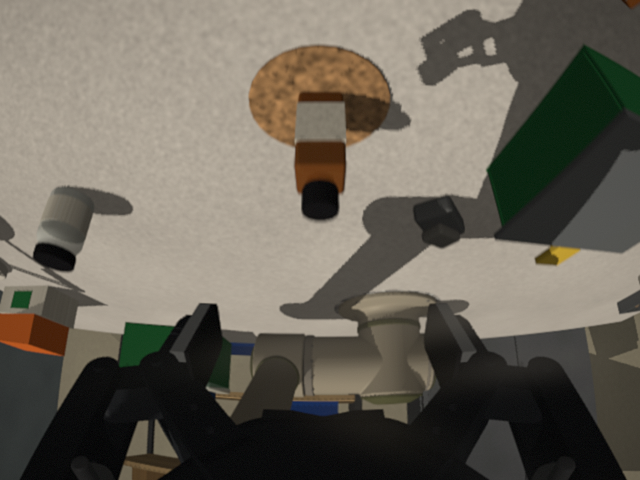

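View pics/t7c.png

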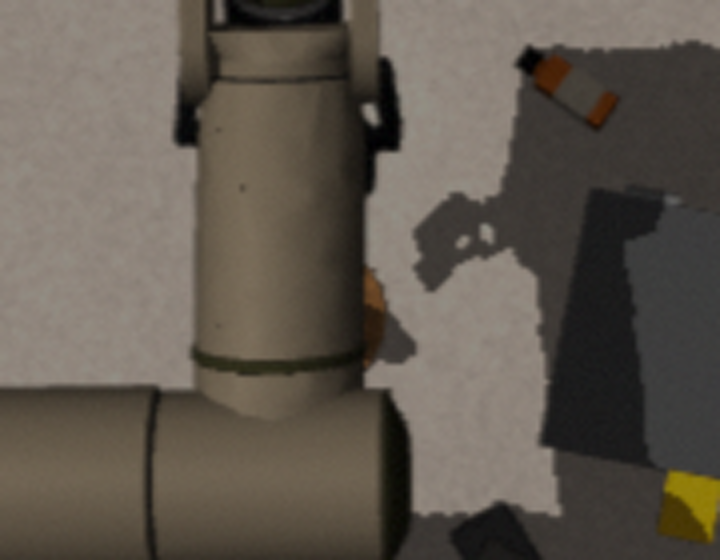

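```bash
cat > tab.py <<'E'
from plan import *
from kin import *
a=np.radians(-10);ux=np.array([np.cos(a),np.sin(a),0]);uy=np.array([-np.sin(a),np.cos(a),0]);tab=np.array([.460,-.135,.0805])
hinge=tab+.211*ux+[0,0,-.005]
E
python3 - <<'E'
from tab import *
from rig import status
s=status.observe();p=np.array(s["position"]);R=np.array(s["tool_rot"]);print(p)
R1=frame(-10,65);p1=tab+R1[:,1]*(.023-.09);
checkpath(p,R,p1,R1,20,s["q"]);plan(p,R,p1,R1,20,1)
E
```

```text
[0.65393776 0.14599399 0.19615543]
max joint step frac 0.92 at row 1 q end [-38.9  10.  114.7  20.9  34.9  46. ]
max step mm 17.981379257442963 deg 3.552463933666322
[{"hand":1,"dx":0.6,"dy":0.97,"dz":1.38,"ax":-0.1,"ay":0.5,"az":3.5},{"hand":1,"dx":0.65,"dy":0.93,"dz":1.39,"ax":-0.1,"ay":0.5,"az":3.4},{"hand":1,"dx":0.69,"dy":0.89,"dz":1.4,"ax":-0.1,"ay":0.6,"az":3.5},{"hand":1,"dx":0.72,"dy":0.84,"dz":1.4,"ax":0,"ay":0.5,"az":3.4},{"hand":1,"dx":0.76,"dy":0.79,"dz":1.42,"ax":-0.1,"ay":0.5,"az":3.5}]
[{"hand":1,"dx":0.8,"dy":0.75,"dz":1.42,"ax":-0.1,"ay":0.5,"az":3.5},{"hand":1,"dx":0.83,"dy":0.7,"dz":1.42,"ax":-0.1,"ay":0.5,"az":3.4},{"hand":1,"dx":0.86,"dy":0.64,"dz":1.44,"ax":-0.1,"ay":0.6,"az":3.5},{"hand":1,"dx":0.88,"dy":0.58,"dz":1.45,"ax":-0.1,"ay":0.5,"az":3.4},{"hand":1,"dx":0.89,"dy":0.54,"dz":1.46,"ax":0,"ay":0.5,"az":3.5}]
[{"hand":1,"dx":0.92,"dy":0.47,"dz":1.46,"ax":-0.1,"ay":0.5,"az":3.5},{"hand":1,"dx":0.93,"dy":0.42,"dz":1.47,"ax":-0.1,"ay":0.6,"az":3.4},{"hand":1,"dx":0.94,"dy":0.36,"dz":1.49,"ax":-0.1,"ay":0.5,"az":3.5},{"hand":1,"dx":0.95,"dy":0.29,"dz":1.49,"ax":-0.1,"ay":0.5,"az":3.4},{"hand":1,"dx":0.95,"dy":0.24,"dz":1.5,"ax":-0.1,"ay":0.5,"az":3.5}]
[{"hand":1,"dx":0.95,"dy":0.18,"dz":1.51,"ax":-0.1,"ay":0.5,"az":3.5},{"hand":1,"dx":0.94,"dy":0.12,"dz":1.52,"ax":0,"ay":0.6,"az":3.4},{"hand":1,"dx":0.94,"dy":0.06,"dz":1.52,"ax":-0.1,"ay":0.5,"az":3.5},{"hand":1,"dx":0.92,"dy":0.01,"dz":1.54,"ax":-0.1,"ay":0.5,"az":3.4},{"hand":1,"dx":0.91,"dy":-0.06,"dz":1.54,"ax":-0.1,"ay":0.5,"az":3.5}]
end [ 0.4321 -0.13    0.1413] [[-0.893, 0.416, -0.173], [0.157, -0.073, -0.985], [-0.423, -0.906, 0.0]]
```

Call:
jog_arm(rows=[{"hand": 1,"dx": 0.6,"dy": 0.4,"dz": 0.8,"ax": -0.1,"ay": 0.5,"az": 3.5},{"hand": 1,"dx": 0.9,"dy": 0.6,"dz": 1.4,"ax": -0.1,"ay": 0.5,"az": 3.5},{"hand": 1,"dx": 0.9,"dy": 0.6,"dz": 1.4,"ax": -0.1,"ay": 0.5,"az": 3.5},{"hand": 1,"dx": 0.9,"dy": 0.6,"dz": 1.4,"ax": 0,"ay": 0.5,"az": 3.5},{"hand": 1,"dx": 0.8,"dy": 0.6,"dz": 1.4,"ax": -0.1,"ay": 0.5,"az": 3.5}])

```text
time_s: 12.68
position: [0.6035, 0.0822, 0.1961]
tool_rot: [[-0.891, -0.452, -0.041], [0.045, 0.001, -0.999], [0.452, -0.892, 0.019]]
ft_force: [0.6, -0.3, -0.4]
grip_width: 0.0857
```

Call:
jog_arm(rows=[{"hand": 1,"dx": 0.8,"dy": 0.6,"dz": 1.4,"ax": -0.1,"ay": 0.5,"az": 3.5},{"hand": 1,"dx": 0.85,"dy": 0.6,"dz": 1.4,"ax": -0.1,"ay": 0.5,"az": 3.4},{"hand": 1,"dx": 0.9,"dy": 0.5,"dz": 1.45,"ax": -0.1,"ay": 0.6,"az": 3.5},{"hand": 1,"dx": 0.9,"dy": 0.4,"dz": 1.45,"ax": -0.1,"ay": 0.5,"az": 3.4},{"hand": 1,"dx": 0.9,"dy": 0.4,"dz": 1.45,"ax": 0,"ay": 0.5,"az": 3.5}])

```text
time_s: 13.1
position: [0.5499, 0.0135, 0.1893]
tool_rot: [[-0.982, -0.167, -0.086], [0.09, -0.013, -0.996], [0.165, -0.986, 0.027]]
ft_force: [0.4, -0.4, 0.3]
grip_width: 0.0854
```

Run:
```python
from tab import *
from rig import status
s=status.observe();p=np.array(s["position"]);R=np.array(s["tool_rot"]);print(p,s["q"])
R1=frame(-10,65);p1=tab+R1[:,1]*(.023-.09);
checkpath(p,R,p1,R1,10,s["q"]);plan(p,R,p1,R1,10,1)
```

```text
[0.54991633 0.01347256 0.18929421] [-9.81067549 28.10435132 71.60984299 -2.34204019 89.64252132 85.48030039]
max joint step frac 0.92 at row 10 q end [-38.9  10.  114.7  20.9  34.9  46. ]
max step mm 19.22212267154697 deg 3.552463933666322
[{"hand":1,"dx":0.95,"dy":0.69,"dz":1.52,"ax":-0.1,"ay":0.5,"az":3.4},{"hand":1,"dx":0.97,"dy":0.63,"dz":1.53,"ax":-0.1,"ay":0.6,"az":3.5},{"hand":1,"dx":1.0,"dy":0.56,"dz":1.54,"ax":-0.1,"ay":0.5,"az":3.4},{"hand":1,"dx":1.01,"dy":0.51,"dz":1.54,"ax":-0.1,"ay":0.5,"az":3.5},{"hand":1,"dx":1.03,"dy":0.44,"dz":1.56,"ax":0,"ay":0.5,"az":3.4}]
[{"hand":1,"dx":1.04,"dy":0.37,"dz":1.57,"ax":-0.1,"ay":0.6,"az":3.5},{"hand":1,"dx":1.04,"dy":0.31,"dz":1.58,"ax":-0.1,"ay":0.5,"az":3.4},{"hand":1,"dx":1.05,"dy":0.25,"dz":1.59,"ax":-0.1,"ay":0.5,"az":3.4},{"hand":1,"dx":1.05,"dy":0.18,"dz":1.6,"ax":-0.1,"ay":0.6,"az":3.5},{"hand":1,"dx":1.03,"dy":0.12,"dz":1.61,"ax":-0.1,"ay":0.5,"az":3.4}]
end [ 0.4321 -0.1301  0.1412] [[-0.893, 0.416, -0.174], [0.158, -0.073, -0.985], [-0.422, -0.906, -0.0]]
```

Call:
jog_arm(rows=[{"hand": 1,"dx": 0.95,"dy": 0.7,"dz": 1.5,"ax": -0.1,"ay": 0.5,"az": 3.4},{"hand": 1,"dx": 0.95,"dy": 0.65,"dz": 1.55,"ax": -0.1,"ay": 0.6,"az": 3.5},{"hand": 1,"dx": 1.0,"dy": 0.55,"dz": 1.55,"ax": -0.1,"ay": 0.5,"az": 3.4},{"hand": 1,"dx": 1.0,"dy": 0.5,"dz": 1.55,"ax": -0.1,"ay": 0.5,"az": 3.5},{"hand": 1,"dx": 1.05,"dy": 0.45,"dz": 1.55,"ax": 0,"ay": 0.5,"az": 3.4}])

```text
time_s: 13.52
position: [0.491, -0.0585, 0.1653]
tool_rot: [[-0.983, 0.131, -0.132], [0.127, -0.04, -0.991], [-0.135, -0.991, 0.022]]
ft_force: [0.5, -0.4, 0.2]
grip_width: 0.0854
```

Call:
jog_arm(rows=[{"hand": 1,"dx": 1.05,"dy": 0.35,"dz": 1.55,"ax": -0.1,"ay": 0.6,"az": 3.5},{"hand": 1,"dx": 1.05,"dy": 0.3,"dz": 1.6,"ax": -0.1,"ay": 0.5,"az": 3.4},{"hand": 1,"dx": 1.05,"dy": 0.25,"dz": 1.6,"ax": -0.1,"ay": 0.5,"az": 3.4},{"hand": 1,"dx": 1.05,"dy": 0.2,"dz": 1.6,"ax": -0.1,"ay": 0.6,"az": 3.5},{"hand": 1,"dx": 1.05,"dy": 0.1,"dz": 1.6,"ax": -0.1,"ay": 0.5,"az": 3.4}])

```text
time_s: 13.93
position: [0.4313, -0.1306, 0.1419]
tool_rot: [[-0.893, 0.415, -0.175], [0.157, -0.076, -0.985], [-0.422, -0.907, 0.003]]
ft_force: [0.6, 0.0, -0.7]
grip_width: 0.0854
```

Call:
jog_arm(rows=[{"hand": 1,"dx": 0,"dy": 0,"dz": 0,"ax": 0,"ay": 0,"az": 0},{"hand": 1,"dx": 0,"dy": 0,"dz": 0,"ax": 0,"ay": 0,"az": 0},{"hand": 1,"dx": 0,"dy": 0,"dz": 0,"ax": 0,"ay": 0,"az": 0},{"hand": 1,"dx": 0,"dy": 0,"dz": 0,"ax": 0,"ay": 0,"az": 0},{"hand": 1,"dx": 0,"dy": 0,"dz": 0,"ax": 0,"ay": 0,"az": 0}])

```text
time_s: 14.35
position: [0.4323, -0.1291, 0.1414]
tool_rot: [[-0.895, 0.411, -0.172], [0.156, -0.072, -0.985], [-0.417, -0.909, 0.0]]
ft_force: [0.6, -0.1, -0.4]
grip_width: 0.0853
```

Run:
```python
from tab import *
from rig import status,imaging
import cv2
s=status.observe();p=np.array(s["position"]);R=np.array(s["tool_rot"]);print(p,s["q"])
im=imaging.get_image("wrist")[:,:,::-1].copy();cv2.imwrite("pics/w8.png",im)
im2=imaging.get_image("top")[:,:,::-1].copy();cv2.imwrite("pics/t8.png",im2)
from h import wonz,onz
hsv=cv2.cvtColor(im,cv2.COLOR_BGR2HSV);m=cv2.inRange(hsv,(20,150,80),(34,255,255));n,L,st,c=cv2.connectedComponentsWithStats(m)
i=1+np.argmax(st[1:,4]);r=cv2.boxPoints(cv2.minAreaRect(np.argwhere(L==i)[:,::-1].astype(np.float32)))
print(st[i],c[i],r,[wonz(q,s,.0855).round(4) for q in r],wonz(c[i],s,.0855))
hs=cv2.cvtColor(im2,cv2.COLOR_BGR2HSV);m=cv2.inRange(hs,(0,120,40),(18,255,255))
R1=frame(-10,65);p1=tab+R1[:,1]*.023
checkpath(p,R,p1,R1,10,s["q"]);plan(p,R,p1,R1,10,1)
```

```text
[ 0.43229966 -0.12912911  0.14144177] [-38.64459262   9.99901966 114.50897694  20.31734011  35.25745798
  46.6900024 ]
[ 291  216   67   77 5061] [323.63564513 253.97964829] [[290.99997 292.     ]
 [290.99997 216.     ]
 [356.99997 216.     ]
 [356.99997 292.     ]] [array([ 0.4411, -0.1119,  0.0855]), array([ 0.4858, -0.1194,  0.0855]), array([ 0.479 , -0.1583,  0.0855]), array([ 0.4344, -0.1502,  0.0855])] [ 0.46002686 -0.13469878  0.0855    ]
max joint step frac 0.16 at row 10 q end [-36.   22.9 115.9  30.8  21.2  37.2]
max step mm 9.100549433962765 deg 0.1
[{"hand":1,"dx":0,"dy":0.9,"dz":0.01,"ax":0.0,"ay":0.0,"az":0.0},{"hand":1,"dx":-0.01,"dy":0.9,"dz":0.01,"ax":0.0,"ay":0.0,"az":0.1},{"hand":1,"dx":0,"dy":0.91,"dz":0.01,"ax":0.0,"ay":0.0,"az":0},{"hand":1,"dx":0,"dy":0.9,"dz":0.01,"ax":0.0,"ay":0.0,"az":0.0},{"hand":1,"dx":-0.01,"dy":0.9,"dz":0.01,"ax":0.0,"ay":0.0,"az":0.1}]
[{"hand":1,"dx":0.0,"dy":0.9,"dz":0.01,"ax":0.0,"ay":0.1,"az":0},{"hand":1,"dx":0.0,"dy":0.9,"dz":0.01,"ax":0.0,"ay":0,"az":0.0},{"hand":1,"dx":0.0,"dy":0.91,"dz":0.01,"ax":0.0,"ay":0,"az":0.1},{"hand":1,"dx":0.0,"dy":0.9,"dz":0.01,"ax":0.0,"ay":0,"az":0},{"hand":1,"dx":0.0,"dy":0.9,"dz":0.01,"ax":0.0,"ay":0,"az":0.0}]
end [ 0.4696 -0.1367  0.0597] [[-0.893, 0.416, -0.174], [0.158, -0.073, -0.985], [-0.422, -0.906, -0.0]]
```

View pics/w8.png

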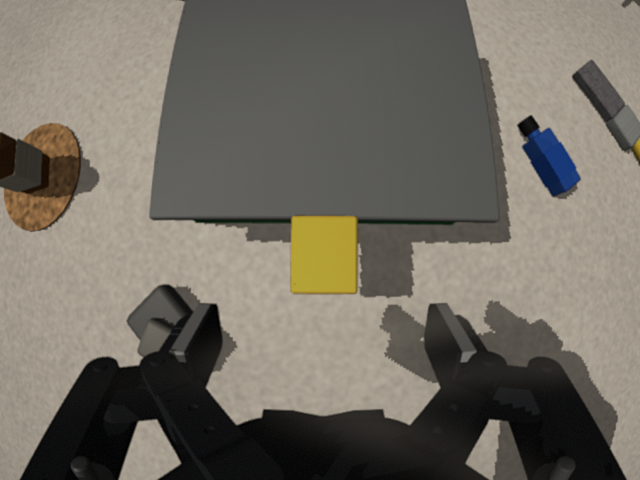

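View pics/t8.png

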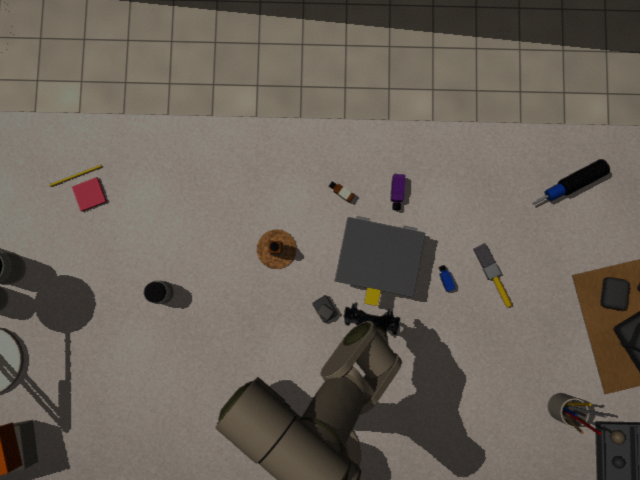

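Call:
jog_arm(rows=[{"hand": 1,"dx": 0,"dy": 0.9,"dz": 0.01,"ax": 0,"ay": 0,"az": 0},{"hand": 1,"dx": 0,"dy": 0.9,"dz": 0.01,"ax": 0,"ay": 0,"az": 0.1},{"hand": 1,"dx": 0,"dy": 0.9,"dz": 0.01,"ax": 0,"ay": 0,"az": 0},{"hand": 1,"dx": 0,"dy": 0.9,"dz": 0.01,"ax": 0,"ay": 0,"az": 0},{"hand": 1,"dx": 0,"dy": 0.9,"dz": 0.01,"ax": 0,"ay": 0,"az": 0.1}])

```text
time_s: 14.87
position: [0.4504, -0.133, 0.0997]
tool_rot: [[-0.894, 0.414, -0.173], [0.157, -0.073, -0.985], [-0.42, -0.907, -0.0]]
ft_force: [0.5, 0.0, -0.2]
grip_width: 0.0855
```

Call:
jog_arm(rows=[{"hand": 1,"dx": 0,"dy": 0.9,"dz": 0.01,"ax": 0,"ay": 0,"az": 0},{"hand": 1,"dx": 0,"dy": 0.9,"dz": 0.01,"ax": 0,"ay": 0,"az": 0.1},{"hand": 1,"dx": 0,"dy": 0.9,"dz": 0.01,"ax": 0,"ay": 0,"az": 0},{"hand": 1,"dx": 0,"dy": 0.9,"dz": 0.01,"ax": 0,"ay": 0,"az": 0},{"hand": 1,"dx": 0,"dy": 0,"dz": 0,"ax": 0,"ay": 0,"az": 0}])

```text
time_s: 15.28
position: [0.465, -0.1361, 0.066]
tool_rot: [[-0.894, 0.414, -0.173], [0.158, -0.072, -0.985], [-0.42, -0.908, -0.001]]
ft_force: [0.6, -1.5, 0.0]
grip_width: 0.0853
```

Run:
```python
from tab import *
from rig import status
s=status.observe();p=np.array(s["position"]);R=np.array(s["tool_rot"]);print(p,s["ft_force"])
R1=frame(-10,65);p1=tab+R1[:,1]*.023
print(R.T@(p1-p)*100,np.degrees(Rn.from_matrix(R.T@R1).as_rotvec()))
```

```text
[ 0.46496094 -0.13609581  0.0660381 ] [ 0.57578942 -1.50410257  0.02888698]
[-0.15339802  0.7743739  -0.0209599 ] [ 0.06208464 -0.01090271  0.16606091]
```

Call:
jog_arm(rows=[{"hand": 1,"dx": -0.1,"dy": 0.4,"dz": 0,"ax": 0,"ay": 0,"az": 0},{"hand": 1,"dx": -0.05,"dy": 0.35,"dz": 0,"ax": 0,"ay": 0,"az": 0.1},{"hand": 1,"dx": 0,"dy": 0,"dz": 0,"ax": 0,"ay": 0,"az": 0},{"hand": 0.7,"dx": 0,"dy": 0,"dz": 0,"ax": 0,"ay": 0,"az": 0},{"hand": 0.5,"dx": 0,"dy": 0,"dz": 0,"ax": 0,"ay": 0,"az": 0}], newtons=40)

```text
time_s: 15.7
position: [0.4691, -0.137, 0.0615]
tool_rot: [[-0.892, 0.417, -0.174], [0.157, -0.073, -0.985], [-0.423, -0.906, -0.0]]
ft_force: [1.2, 0.2, 0.9]
grip_width: 0.0638
```

Call:
jog_arm(rows=[{"hand": 0.3,"dx": 0,"dy": 0,"dz": 0,"ax": 0,"ay": 0,"az": 0},{"hand": 0.1,"dx": 0,"dy": 0,"dz": 0,"ax": 0,"ay": 0,"az": 0},{"hand": 0,"dx": 0,"dy": 0,"dz": 0,"ax": 0,"ay": 0,"az": 0},{"hand": 0,"dx": 0,"dy": 0,"dz": 0,"ax": 0,"ay": 0,"az": 0},{"hand": 0,"dx": 0,"dy": 0,"dz": 0,"ax": 0,"ay": 0,"az": 0}], newtons=80)

```text
time_s: 16.12
position: [0.469, -0.1363, 0.0619]
tool_rot: [[-0.892, 0.417, -0.174], [0.158, -0.072, -0.985], [-0.424, -0.906, -0.001]]
ft_force: [-1.9, 5.5, 8.7]
grip_width: 0.0387
```

Run:
```python
from tab import *
from rig import status,imaging
import cv2
s=status.observe();p=np.array(s["position"]);R=np.array(s["tool_rot"]);print(p,R.round(3).tolist(),s["ft_force"],s["grip_width"],s["q"])
json.dump({k:np.array(s[k]).tolist() for k in s},open("stab.json","w"))
cv2.imwrite("pics/w9.png",imaging.get_image("wrist")[:,:,::-1])
```

```text
[ 0.46904403 -0.13626414  0.06187395] [[-0.892, 0.417, -0.174], [0.158, -0.072, -0.985], [-0.424, -0.906, -0.001]] [-1.89934375  5.52132819  8.73808436] 0.03872625344660112 [-36.0270523   22.57399485 115.89878871  30.61671292  21.5517199
  37.33475323]
```

View pics/w9.png

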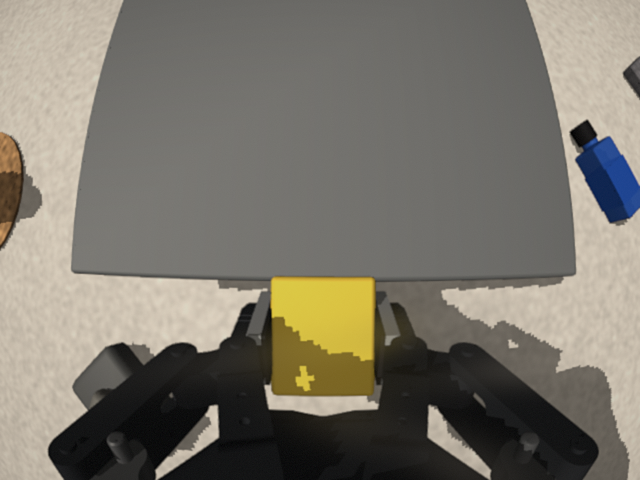

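```bash
cat >> tab.py <<'E'
def arc(p,R,deg,N):
    rot=Rn.from_rotvec(uy*np.radians(deg/N)).as_matrix();out=[]
    for i in range(N): p=hinge+rot@(p-hinge);R=rot@R;out.append((p,R))
    return out
def lidangle(p,R,g=None):
    r=p-hinge;return np.degrees(np.arctan2(r[2],-(r@ux)))
E
python3 - <<'E'
from tab import *
from rig import status
s=status.observe();p=np.array(s["position"]);R=np.array(s["tool_rot"]);q=np.array(s["q"])
for deg,N in ((60,30),):
  P=arc(p,R,deg,N);pp,RR=p,R;mx=[]
  for a_,b_ in P:
    d=RR.T@(a_-pp)*100;w=np.degrees(Rn.from_matrix(RR.T@b_).as_rotvec());qn,e=ik(a_,b_,q);mx.append((np.abs(qn-q)/[8,8,10.5,10.5,10.5,10.5]).max());q=qn;pp,RR=a_,b_
  print(d.round(3),w.round(3),np.round(mx,2),q.round(1),e,pp,lidangle(p,R),lidangle(pp,RR))
E
```

```text
[-0.267 -0.654 -0.001] [ 1.e-03  3.e-03 -2.e+00] [0.71 0.52 0.4  0.37 0.37 0.37 0.37 0.36 0.36 0.35 0.35 0.35 0.34 0.34
 0.34 0.33 0.33 0.33 0.32 0.32 0.32 0.32 0.32 0.32 0.32 0.32 0.32 0.32
 0.32 0.32] [-23.5  41.7  44.1  -9.7 128.1  72.8] 7.72641789333843e-14 [ 0.556813   -0.15174017  0.24353009] -3.862250311026639 56.137749688973365
```

Call:
jog_arm(rows=[{"hand": 0,"dx": -0.13,"dy": -0.33,"dz": 0,"ax": 0,"ay": 0,"az": -1},{"hand": 0,"dx": -0.27,"dy": -0.65,"dz": 0,"ax": 0,"ay": 0,"az": -2},{"hand": 0,"dx": -0.27,"dy": -0.65,"dz": 0,"ax": 0,"ay": 0,"az": -2},{"hand": 0,"dx": -0.27,"dy": -0.65,"dz": 0,"ax": 0,"ay": 0,"az": -2},{"hand": 0,"dx": -0.27,"dy": -0.65,"dz": 0,"ax": 0,"ay": 0,"az": -2}], newtons=100)

```text
time_s: 16.58
position: [0.4691, -0.1363, 0.0932]
tool_rot: [[-0.947, 0.269, -0.174], [0.168, -0.046, -0.985], [-0.273, -0.962, -0.001]]
ft_force: [4.3, 6.7, -2.6]
grip_width: 0.0385
```

```bash
cat > chk.py <<'E'
from tab import *
from rig import status
import sys
s=status.observe();p=np.array(s["position"]);R=np.array(s["tool_rot"]);s0=json.load(open("stab.json"))
p0=np.array(s0["position"]);R0=np.array(s0["tool_rot"])
pit=np.degrees(Rn.from_matrix(R@R0.T).as_rotvec()@uy);th=lidangle(p,R)-lidangle(p0,R0)
print("t",s["time_s"],"rot",pit.round(2),"arc",th.round(2),"radius err mm",1e3*(np.linalg.norm(p-hinge)-np.linalg.norm(p0-hinge)),"F",np.round(s["ft_force"],1),"T",np.round(s["wrist_torque"],2),"w",s["grip_width"])
if len(sys.argv)>1:
    deg=float(sys.argv[1])-th;a_,b_=arc(p0,R0,float(sys.argv[1]),1)[0]
    print("todo",(R.T@(a_-p)*100).round(2),np.degrees(Rn.from_matrix(R.T@b_).as_rotvec()).round(2))
E
python3 chk.py 9
```

```text
t 16.5833 rot 9.2 arc 8.87 radius err mm 0.2140325362638973 F [ 4.3  6.7 -2.6] T [ 1.4  -0.64  0.19] w 0.03846681038998305
todo [-0.04 -0.04 -0.01] [-0.02 -0.03  0.2 ]
```

Tracking well; forces are small. Continuing along the arc.

Call:
jog_arm(rows=[{"hand": 0,"dx": -0.27,"dy": -0.65,"dz": 0,"ax": 0,"ay": 0,"az": -2},{"hand": 0,"dx": -0.27,"dy": -0.65,"dz": 0,"ax": 0,"ay": 0,"az": -2},{"hand": 0,"dx": -0.27,"dy": -0.65,"dz": 0,"ax": 0,"ay": 0,"az": -2},{"hand": 0,"dx": -0.27,"dy": -0.65,"dz": 0,"ax": 0,"ay": 0,"az": -2},{"hand": 0,"dx": -0.27,"dy": -0.65,"dz": 0,"ax": 0,"ay": 0,"az": -2}])

```text
time_s: 17.0
position: [0.4751, -0.1373, 0.1276]
tool_rot: [[-0.98, 0.1, -0.174], [0.174, -0.016, -0.985], [-0.101, -0.995, -0.002]]
ft_force: [-1.8, 3.6, -1.5]
grip_width: 0.0383
```

```bash
python3 chk.py 19
```

```text
t 17.0 rot 19.25 arc 18.77 radius err mm 0.2427206466256715 F [-1.8  3.6 -1.5] T [ 0.76  0.01 -0.16] w 0.03829846072659704
todo [-0.05 -0.07 -0.  ] [ 0.01 -0.01  0.25]
```

Call:
jog_arm(rows=[{"hand": 0,"dx": -0.27,"dy": -0.65,"dz": 0,"ax": 0,"ay": 0,"az": -2},{"hand": 0,"dx": -0.27,"dy": -0.65,"dz": 0,"ax": 0,"ay": 0,"az": -2},{"hand": 0,"dx": -0.27,"dy": -0.65,"dz": 0,"ax": 0,"ay": 0,"az": -2},{"hand": 0,"dx": -0.27,"dy": -0.65,"dz": 0,"ax": 0,"ay": 0,"az": -2},{"hand": 0,"dx": -0.27,"dy": -0.65,"dz": 0,"ax": 0,"ay": 0,"az": -2}])

```text
time_s: 17.42
position: [0.4868, -0.1395, 0.1607]
tool_rot: [[-0.982, -0.073, -0.174], [0.174, 0.015, -0.985], [0.074, -0.997, -0.002]]
ft_force: [-5.5, 2.4, 2.8]
grip_width: 0.0382
```

```bash
python3 chk.py 29
```

```text
t 17.4167 rot 29.32 arc 28.74 radius err mm 0.276758660713583 F [-5.5  2.4  2.8] T [ 0.68  0.53 -0.3 ] w 0.038239501622969636
todo [-0.06 -0.08 -0.01] [ 0.01 -0.    0.32]
```

Call:
jog_arm(rows=[{"hand": 0,"dx": -0.27,"dy": -0.67,"dz": 0,"ax": 0,"ay": 0,"az": -2},{"hand": 0,"dx": -0.27,"dy": -0.67,"dz": 0,"ax": 0,"ay": 0,"az": -2},{"hand": 0,"dx": -0.27,"dy": -0.66,"dz": 0,"ax": 0,"ay": 0,"az": -2},{"hand": 0,"dx": -0.27,"dy": -0.66,"dz": 0,"ax": 0,"ay": 0,"az": -2},{"hand": 0,"dx": -0.27,"dy": -0.66,"dz": 0,"ax": 0,"ay": 0,"az": -2}])

```text
time_s: 17.83
position: [0.5047, -0.1428, 0.192]
tool_rot: [[-0.954, -0.242, -0.174], [0.169, 0.044, -0.985], [0.246, -0.969, -0.001]]
ft_force: [-5.3, 2.1, 3.8]
grip_width: 0.0383
```

```bash
python3 chk.py 39
```

```text
t 17.8333 rot 39.3 arc 38.99 radius err mm 0.19979432151059906 F [-5.3  2.1  3.8] T [ 0.73  0.58 -0.46] w 0.03827276265803553
todo [-0.02  0.   -0.02] [0.01 0.01 0.3 ]
```

Call:
jog_arm(rows=[{"hand": 0,"dx": -0.27,"dy": -0.66,"dz": 0,"ax": 0,"ay": 0,"az": -2},{"hand": 0,"dx": -0.27,"dy": -0.66,"dz": 0,"ax": 0,"ay": 0,"az": -2},{"hand": 0,"dx": -0.27,"dy": -0.66,"dz": 0,"ax": 0,"ay": 0,"az": -2},{"hand": 0,"dx": -0.27,"dy": -0.66,"dz": 0,"ax": 0,"ay": 0,"az": -2},{"hand": 0,"dx": -0.27,"dy": -0.66,"dz": 0,"ax": 0,"ay": 0,"az": -2}])

```text
time_s: 18.25
position: [0.5276, -0.1469, 0.2195]
tool_rot: [[-0.898, -0.404, -0.175], [0.159, 0.073, -0.985], [0.41, -0.912, -0.001]]
ft_force: [-4.2, 1.5, 4.2]
grip_width: 0.0382
```

```bash
python3 chk.py 60
```

```text
t 18.25 rot 49.26 arc 49.21 radius err mm 0.152523933686477 F [-4.2  1.5  4.2] T [ 0.68  0.5  -0.49] w 0.03824236450174702
todo [-1.71 -3.4  -0.04] [ 1.000e-02  3.000e-02 -1.074e+01]
```

Call:
jog_arm(rows=[{"hand": 0,"dx": -0.27,"dy": -0.65,"dz": 0,"ax": 0,"ay": 0,"az": -2},{"hand": 0,"dx": -0.27,"dy": -0.65,"dz": 0,"ax": 0,"ay": 0,"az": -2},{"hand": 0,"dx": -0.27,"dy": -0.65,"dz": 0,"ax": 0,"ay": 0,"az": -2},{"hand": 0,"dx": -0.27,"dy": -0.65,"dz": 0,"ax": 0,"ay": 0,"az": -2},{"hand": 0,"dx": -0.27,"dy": -0.6,"dz": 0,"ax": 0,"ay": 0,"az": -2}])

```text
time_s: 18.67
position: [0.5543, -0.1518, 0.242]
tool_rot: [[-0.815, -0.553, -0.175], [0.144, 0.099, -0.985], [0.562, -0.827, -0.001]]
ft_force: [-4.8, -0.2, 7.1]
grip_width: 0.0382
```

Call:
jog_arm(rows=[{"hand": 0,"dx": -0.07,"dy": -0.2,"dz": 0,"ax": 0,"ay": 0,"az": -0.5},{"hand": 0,"dx": 0,"dy": 0,"dz": 0,"ax": 0,"ay": 0,"az": 0},{"hand": 0,"dx": 0,"dy": 0,"dz": 0,"ax": 0,"ay": 0,"az": 0},{"hand": 0,"dx": 0,"dy": 0,"dz": 0,"ax": 0,"ay": 0,"az": 0},{"hand": 0,"dx": 0,"dy": 0,"dz": 0,"ax": 0,"ay": 0,"az": 0}])

```text
time_s: 19.08
position: [0.5557, -0.1521, 0.243]
tool_rot: [[-0.811, -0.559, -0.175], [0.143, 0.1, -0.985], [0.568, -0.823, -0.001]]
ft_force: [-4.9, 1.2, 6.9]
grip_width: 0.0385
```

Call:
jog_arm(rows=[{"hand": 0,"dx": 0,"dy": 0,"dz": 0,"ax": 0,"ay": 0,"az": 0},{"hand": 0,"dx": 0,"dy": 0,"dz": 0,"ax": 0,"ay": 0,"az": 0},{"hand": 0,"dx": 0,"dy": 0,"dz": 0,"ax": 0,"ay": 0,"az": 0},{"hand": 0,"dx": 0,"dy": 0,"dz": 0,"ax": 0,"ay": 0,"az": 0},{"hand": 0,"dx": 0,"dy": 0,"dz": 0,"ax": 0,"ay": 0,"az": 0}])

```text
time_s: 19.5
position: [0.5557, -0.1521, 0.243]
tool_rot: [[-0.811, -0.559, -0.175], [0.143, 0.1, -0.985], [0.568, -0.823, -0.001]]
ft_force: [-5.3, 0.5, 6.9]
grip_width: 0.0382
```

```bash
python3 chk.py 60
python3 - <<'E'
from rig import imaging,status
import cv2,json,numpy as np
s=status.observe();json.dump({k:np.array(s[k]).tolist() for k in s},open("send.json","w"))
for n in("wrist","top","scene"):cv2.imwrite(f"pics/{n}10.png",imaging.get_image(n)[:,:,::-1])
a=cv2.imread("pics/top10.png")[160:330,230:450];cv2.imwrite("pics/t10c.png",cv2.resize(a,None,fx=3.4,fy=3.4,interpolation=cv2.INTER_CUBIC))
a=cv2.imread("pics/scene10.png")[150:370,150:400];cv2.imwrite("pics/s10c.png",cv2.resize(a,None,fx=2.7,fy=2.7,interpolation=cv2.INTER_CUBIC))
E
```

```text
t 19.5 rot 59.64 arc 59.67 radius err mm 0.11060257496151027 F [-5.3  0.5  6.9] T [ 0.76  0.73 -0.63] w 0.03824132990763467
todo [-0.05 -0.1  -0.05] [-0.01  0.01 -0.36]
```

View pics/t10c.png

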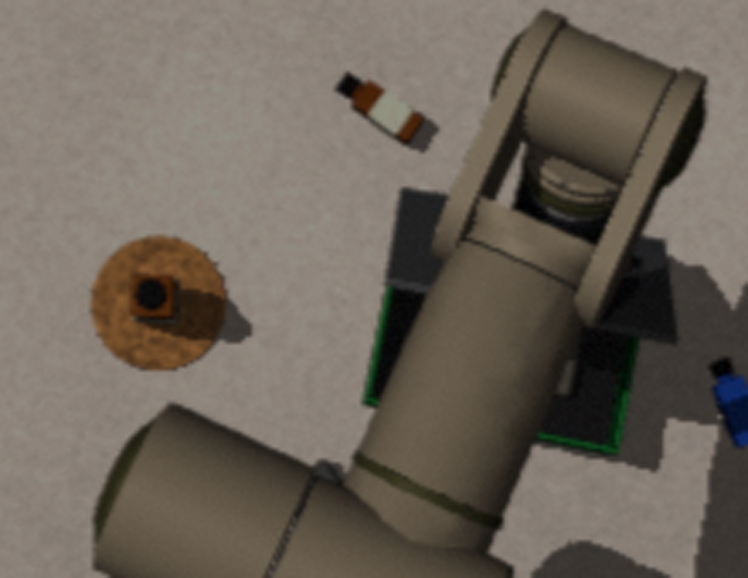

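View pics/s10c.png

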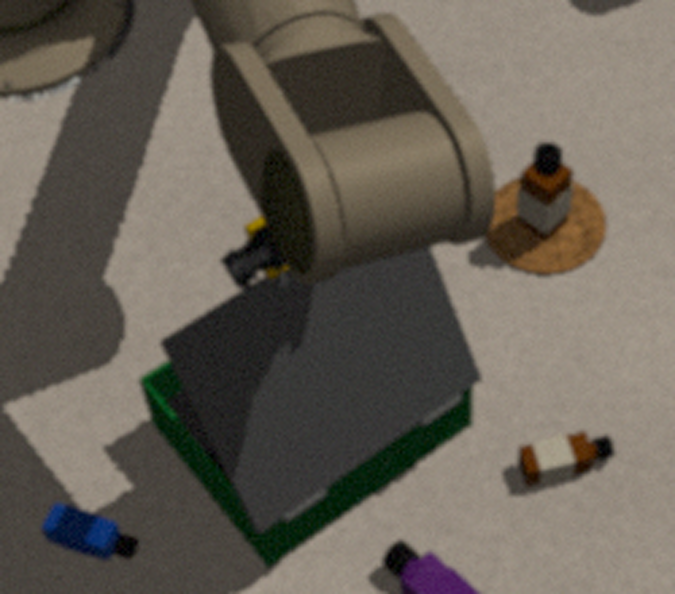

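View pics/wrist10.png

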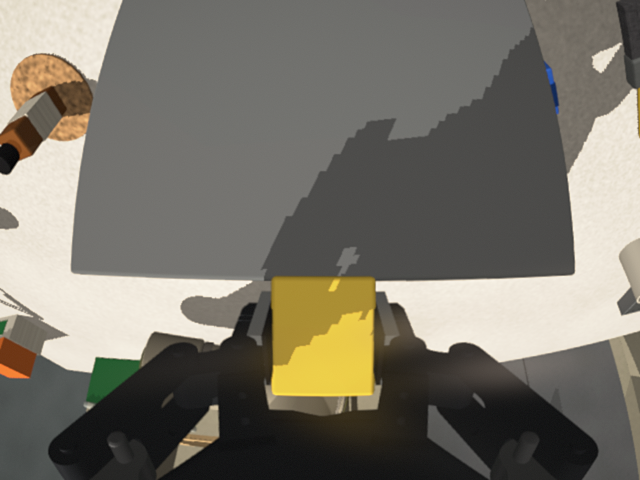

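```bash
python3 -c "
from rig import job
print(job.close_job())"
```

```text
the job is handed in; nothing more can be done
None
```

The bottle is standing released on the cork mat, and the lid was handed in at about 60° with the gripper still holding it. The job was handed in at about 19.7 s of simulated time; the interface reports no verdict.

- **Bottle:** I gripped it on the lid at a 45° tilt and turned it upright. I lowered it onto the mat until I felt a light contact of about 9 N, then opened the fingers. The last top and scene pictures show it upright near the mat's centre. The arm's pose put its base within about 1 mm of the measured centre and under 1° from vertical. At touchdown the computed base height was about 2 mm above the mat; I put that down to calibration or a small shift in the grip.
- **Lid:** I gripped the yellow tab across its width and swung the lid in slow steps about the hinge. The last check gave 59.7° along the arc and 59.6° of tool rotation. The measured opening was 38 mm on the 40 mm tab, and the arm was steady with about 9 N at the wrist. The tab sat at the same wrist-camera pixels as when first gripped, so it had not slipped.
- **Rock, jar and brush:** I never touched any of them. The arm partly hid the rock in the final top view, and I did not measure the three again at the end. In the top view just before the lid was gripped they were where they started.
- **Measurement disagreement:** The top and scene cameras disagreed by about 3–5 mm on the lid corners and 3 mm on the tab and mat. The wrist camera agreed with the other two to within that, so I took values between them. One early wrist reading was off because the arm was still moving, and I discarded it.

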